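# Wedge the tube rack tight on the shaker platform

## Robot

A 6-joint arm with a two-finger parallel gripper is mounted at the origin on a cart in front of the work surface, level with it; the furniture and walls round the work are solid. World frame = base frame: x ahead of the robot, y to its left, z up, the work surface at z = 0. Lengths are in mm, angles in rad, forces in N, time in s.
With the tool pointing down it reaches from about 250 to 775 mm from the base axis. Payload 4 kg.
Tool frame: the origin (TCP) lies midway between the tips of the shut fingers; the grasp point (between the pads) lies arm.pinch_z behind it (arm.pinch_z is the distance from the TCP to the grasp point, in mm); z points along the fingers, y is the line along which they close (so a half turn about z gives the same grasp; the last joint's range is limited). The gripper opens to 85 mm and grips with 20 to 120 N. Pads are 22 mm wide; open, the fingers measure 114 mm over their backs; the gripper's body (76 mm by 85 mm) begins 54 mm behind the grasp point. The pads swing forward as they close: fully open they stand 13 mm farther back than shut.
Start: joints at [-1.243, 0.087, 1.371, -0, 1.684, -0.103], TCP at [229.678, -499.766, 231.341] pointing down, gripper open.
Joint ranges: [-3.1, 3.1], [-0.76, 2.03], [0.27, 2.55], [-1.08, 4.22], [0.17, 2.65], [-2.57, 2.57]. Speed limits (rad/s): [2.79, 2.79, 3.14, 3.14, 3.14, 3.14].

## Interface

Orientations are given as a 3x3 rotation matrix whose columns are the frame's x, y, z axes.
In Python, from cell import arm gives the robot as it stands. The module is installed in compiled form; this text tells all that it offers.
- The arm moves only by the tool arm_command, never from a script. Its arguments are lists of equal length, an entry for each row: "delta_pos": the shift along the tool's x, y, z each as a share of 1 m, from -1 to 1, a list of three; "spin": the turn about the tool's z as a share of 90 degrees, from -1 to 1. In form: {"delta_pos": [[dx, dy, dz], ...], "spin": [spin, ...]}. A call has 1 to 5 rows; each row is the pose to reach, as a shift and turn from the pose commanded when the call began, along the tool's axes at that moment; what a row does not reach only later rows make up. A row lasts 1/10 s, in which the tool goes at most 50 mm and 8.59 degrees, less where a joint would pass 70% of its speed; a pose out of reach is approached as far as the arm can. A call with a number of a shift or a turn outside -1 to 1 is refused whole. A call with a gripper value outside its range is refused whole. "hand" is the finger opening in mm, from 0 to 85.4, set as the call begins (left out, the last holds). The fingers move at their own pace and stop on an object; "newtons" is the grip in N (left out, the last holds). Time passes only in rows, so rows that repeat a pose let the fingers close. It gives the time, the measured TCP pose, the force, the opening and the grip force at its end, in the units of the state.
- arm.observe(): the state, without advancing time (a new reading comes with each control period).
- arm.read_camera(name): name is "scene" or "side" or "wrist"; returns a dict with "image" (420x560x3 uint8, red, green, blue), "z_map" (420x560 float32, mm along the optical axis (not along the pixel's ray), 0 where there is no reading), "mtx" (3x3 intrinsics, pixels), "D" ([k1, k2, p1, p2, k3] as OpenCV has them; the pictures are not rectified), "extrinsics" (4x4, takes a point from world to camera coordinates). Camera axes: x right, y up, looking along -z (the intrinsics and any distortion apply to the point x, -y, -z); pixel columns grow to the right and rows downward; lengths in mm; the calibration is good to about 2 mm. A picture is of the moment at which its call begins.
- arm.hand_in(): hands the job in; it is judged then, once.
The state is a dict: "time": time; "joint_pos": joint angles; "dq": joint speeds; "joint_torque": joint torques, N m; "tool_pos": TCP position; "tcp_rot": TCP orientation; "force": force on the tool from outside, world axes, zero at the start; "wrist_torque": the same for the moment, N m; "finger_gap": opening from 0.0 (shut) to 1.0 (fully open); "grip_force": force on a finger pad.
Only numpy, scipy, OpenCV 4.12 (cv2) and the standard library are available. Lean on these libraries where they do the work, as an engineer would, in place of code of your own. Each camera call takes 0.05 s, during which the arm holds its last target. There are 200 camera calls.

## Task

First take the stray marker off the shaker platform and lay it on the bench clear of the shaker. Then set the blue tube rack flat in the platform's bay, one end wall facing the yellow sprung pad and a long side along the rear rail, and drive the orange wedge, thin end first and straight flank to the rack, into the gap between the rack and the slanted fence until it jams, so that the rack stays clamped with the sprung pad pushed right in. Leave rack and wedge flat on the platform, let go of everything, and do not disturb the bottles standing round the shaker.

Things in the scene. Friction and masses are not known exactly. Their poses are not given: they have to be found in the camera images.
- shaker: Fixed platform shaker: white housing under a metal platform, 200 (x) x 180 (y) mm, whose flat top is 55 mm over the bench. Origin: under its centre at bench level; x to its rear, y to its left, z up. On the platform: left, a blue stop rail with a yellow sprung pad; a low blue rear rail; right, a blue slanted fence. The front (-x) and the rear end of the wedge channel are open.
- stop_pad (a joint): Yellow sprung pad in front of the blue stop rail: how far it is pushed in towards the rail (shaker's +y), 0 to 0.004 m. 0 = free (about 0.5 N to start), 0.004 = fully in (2.5 N).
- pad_face (a point): Middle of the pad's rack-facing face: shaker's x = 42.5, y = 61 (free) to 65 (fully in), 67.5 mm over the bench. The face is parallel to the shaker's x, 72 mm long, from 1.5 to 23.5 mm over the platform. The stop rail behind it (y = 71.5 to 83.5 mm) is 25 mm high (80 mm over the bench).
- rear_rail (a point): Middle of the rear rail's front face, on the platform top: shaker's x = 80, y = 25 mm. The face is parallel to y from y = -28 to 83 mm; 10 mm thick, 12 mm high (top 67 mm over the bench).
- fence (a point): Middle of the slanted fence's inner face, on the platform top: shaker's x = 25, y = -49 mm. The face runs straight from (x -5, y -53.9) to (x 55, y -44.1) mm, a taper of 9.2 degrees; 14 mm thick, 20 mm high (top 75 mm over the bench).
- bay (a point): Point on the platform top where the rack's origin belongs when it is set down: shaker's x = 48, y = 11.5, z = 55 mm; axes like the shaker's. There it just touches the free pad and the rear rail; the wedge then shifts it 4 mm towards +y with the pad. Between free pad and fence the rack has 6 mm of play; up to 15 mm short of the rear rail is allowed.
- channel (a point): Point on the platform top in the middle of the mouth of the wedge channel: shaker's x = -5, y = -44.5 mm; axes like the shaker's. With the rack set down at the free pad, the gap is 16 mm wide here and 12 mm at the rack's front edge (x = 16 mm), narrowing to the rear; pad fully in it is 4 mm wider. The wedge is driven along the shaker's +x.
- rack: Loose empty light-blue microtube rack, 63 (x) x 99 (y) x 43 (z) mm, 0.08 to 0.17 kg, on the bench (z = 0, also on the paper). Origin: centre of its underside, z up. Symmetrical open frame: solid end walls at y = +-49 mm, and a top grid (z = 38 to 42 mm), 63 mm wide: grip the grid across x at the middle, pads spanning that height. In the bay its y axis lies along the shaker's y, either way round.
- wedge: Loose orange plastic wedge lying flat, 40 to 85 g. Origin: on the underside below the middle of its head region; x to the thin end, z up. Head: x = -20 to 14 mm, parallel sides at y = +-10 mm, 32 mm high. Taper: x = 14 to 100 mm, 22 mm high, straight flank y = +10 mm (bears on the rack), slanted flank from y = -12 mm (x = 14) to y = +2 mm (rounded thin end; bears on the fence, same taper).
- wedge_tip (a point): Middle of the wedge's rounded, 8 mm wide thin end (wedge's x = 100, y = 6, z = 11 mm). Jammed, the wedge is in line with the shaker's x, this point at about x = 60 to 65 mm and the wedge's origin at about x = -37, y = -45 mm in the shaker's frame. A push of 15 to 20 N on the head along its x jams it; friction then holds it.
- marker: Loose white marker pen with red cap, 14 x 122 x 15 mm, lying on the shaker platform at the start. Origin: centre of its underside; its length runs along its y axis.
- amber_bottle: Bystander: brown glass bottle, 46 mm across, 82 mm high, standing; origin under its centre. Leave alone.
- white_bottle: Bystander: white bottle with blue cap, 62 mm across, 125 mm high, standing; origin under its centre. Leave alone.
- spray_bottle: Bystander: teal spray bottle, 56 x 121 mm, 260 mm high, standing behind the shaker; origin under its centre. Leave alone.

How it is judged:
By the outcome, as a careful person would: the job done as asked, in the order asked, and still so for the second after the job is handed in, with the robot touching nothing.
It also fails if it takes over 72 s, if anything falls off the work surface, if the arm or the gripper's body presses on something with over 40 N, if the wrist force passes 120 N, or if a joint passes its speed limit or range.

## Working session

There is one attempt and no reset: what is moved stays moved. The work goes in short steps, Python scripts to look and compute and a tool call to move; the robot and the scene stay as the last step left them, time stands still between calls to the robot, and variables do not carry over. Pictures are saved under pics/ and viewed, at most 10 in all, crops included, and the job is handed in when it is done.

Besides the shell and the picture viewer there is one more tool, called after "Emit:" by a JSON object that holds its "api" and its "payload". arm_command: Moves the arm, as the interface text tells. Shift numbers are shares of 1 m and turn numbers shares of 90 degrees, none past 1 either way. Its arguments: {"type":"object","properties":{"delta_pos":{"type":"array"},"spin":{"type":"array"},"hand":{"type":"number"},"newtons":{"type":"number"}},"required":["delta_pos","spin"]}

```bash
mkdir -p pics; cat > h.py <<'E'
import numpy as np, cv2
from cell import arm
def cam(n):
    c=arm.read_camera(n); return c
def world(c):
    """world xyz per pixel from z_map"""
    h,w=c['z_map'].shape
    uv=np.stack(np.meshgrid(np.arange(w),np.arange(h)),-1).reshape(-1,1,2).astype(float)
    n=cv2.undistortPoints(uv,c['mtx'],c['D']).reshape(h,w,2)
    z=c['z_map'].astype(float)
    P=np.stack([n[...,0]*z,-n[...,1]*z,-z],-1)
    E=np.array(c['extrinsics']); R,t=E[:3,:3],E[:3,3]
    return (P-t)@R
def ray(c,uv,z):
    """cast pixels onto plane height z"""
    n=cv2.undistortPoints(np.array(uv,float).reshape(-1,1,2),c['mtx'],c['D']).reshape(-1,2)
    E=np.array(c['extrinsics']); R,t=E[:3,:3],E[:3,3]
    d=np.c_[n[:,0],-n[:,1],-np.ones(len(n))]@R; o=-R.T@t
    return o+d*((z-o[2])/d[:,2])[:,None]
def proj(c,P):
    E=np.array(c['extrinsics']); q=np.array(P,float).reshape(-1,3)@E[:3,:3].T+E[:3,3]
    q=q*[1,-1,-1]
    return cv2.projectPoints(q,np.zeros(3),np.zeros(3),c['mtx'],c['D'])[0].reshape(-1,2)
def save(c,n): cv2.imwrite(f'pics/{n}.png',c['image'][...,::-1])
E
python3 - <<'E'
from h import *
a=cam('scene');b=cam('side')
cv2.imwrite('pics/scene.png',a['image'][...,::-1]);cv2.imwrite('pics/side.png',b['image'][...,::-1])
import pickle;pickle.dump({'scene':a,'side':b},open('c0.pkl','wb'))
print(arm.pinch_z,{k:np.round(v,3) for k,v in arm.observe().items()})
for c in(a,b):
    E=np.array(c['extrinsics']);print((-E[:3,:3].T@E[:3,3]).round(), (c['z_map']>0).mean())
E
```

```text
18.700000000000003 {'time': np.float64(0.1), 'joint_pos': array([-1.243,  0.088,  1.372, -0.   ,  1.684, -0.103]), 'dq': array([ 0.001, -0.002, -0.002, -0.001, -0.   , -0.   ]), 'joint_torque': array([ 2.0000e-03, -3.5302e+01, -3.1422e+01, -0.0000e+00,  8.0000e-03,
        0.0000e+00]), 'tool_pos': array([ 229.513, -499.327,  230.233]), 'tcp_rot': array([[ 0.909,  0.418, -0.001],
       [ 0.418, -0.909,  0.002],
       [ 0.   , -0.002, -1.   ]]), 'force': array([-0.544, -0.487,  0.141]), 'wrist_torque': array([0.016, 0.018, 0.003]), 'grip_force': np.float64(0.0), 'finger_gap': np.float64(0.998)}
[ 833.  610. 1033.] 0.9962329931972789
[  177. -1082.   990.] 0.9956590136054422
```

View pics/scene.png

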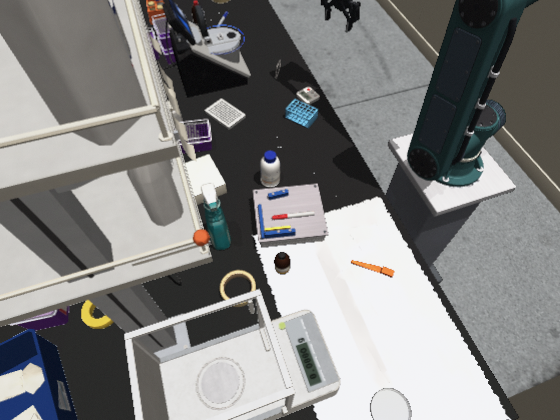

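View pics/side.png

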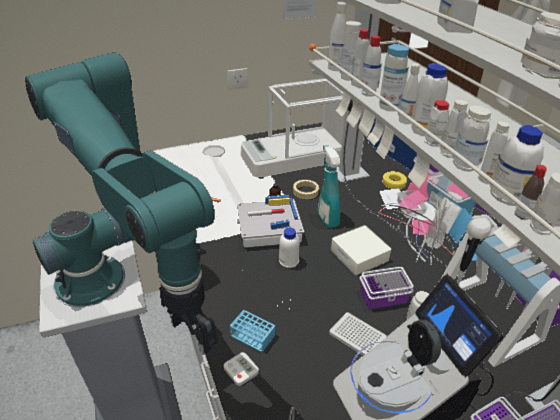

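The scene view shows the shaker at (290,212) with the marker across it at (292,216). The rack is at (302,112), the wedge at (373,268), the amber bottle at (283,262), the white bottle at (270,168) and the spray bottle at (217,220). The side view shows the same layout, with the rack at (252,330).

```bash
cat > m.py <<'E'
from h import *
import pickle
C=pickle.load(open('c0.pkl','rb'))
def rect(p): 
    r=cv2.minAreaRect(p.astype(np.float32)); return np.round(r[0],1),np.round(r[1],1),round(r[2],1)
for n in C:
    c=C[n];W=world(c);hsv=cv2.cvtColor(c['image'],cv2.COLOR_RGB2HSV);H,S,V=cv2.split(hsv)
    x,y,z=W[...,0],W[...,1],W[...,2]
    roi=(x>150)&(x<900)&(y>-620)&(y<450)&(z>-15)&(z<300)
    M={'rack':roi&(H>90)&(H<108)&(S>90)&(V>100)&(y<-150)&(z<70),
     'wedge':roi&(H>5)&(H<17)&(S>180)&(V>140)&(x<620),
     'blue':roi&(H>105)&(H<120)&(S>150)&(z>40)&(z<100),'yellow':roi&(H>20)&(H<32)&(S>150)&(z>40)&(z<100),
     'red':roi&((H<5)|(H>174))&(S>150)&(z>40)&(z<100)}
    sel=roi&(z>50)&(z<60)&(S<60)&(V>120)
    M['plat']=sel
    for k,m in M.items():
        m=cv2.morphologyEx(m.astype(np.uint8),cv2.MORPH_OPEN,np.ones((2,2))) if k!='red' else m.astype(np.uint8)
        nc,L,st,ce=cv2.connectedComponentsWithStats(m)
        for i in range(1,nc):
            if st[i,4]<15: continue
            P=W[L==i]; print(n,k,st[i],'z',np.percentile(P[:,2],[5,50,95]).round(),'rect',*rect(P[:,:2]))
E
python3 m.py
```

```text
scene rack [287 100  32  28 524] z [-1. 21. 44.] rect [621.9  76.5] [1141.5  110.7] 62.9
scene wedge [360 263   6   5  18] z [ 18.  21. 175.] rect [639.1 432.3] [525.1  16.7] 44.3
scene wedge [369 266  25  11 126] z [20. 29. 34.] rect [415.2 285.7] [18.5 65.2] 47.6
scene blue [270 191  19   9  86] z [58. 69. 76.] rect [608.7 -17.2] [11.5 56.2] 88.0
scene blue [260 206  36  33 232] z [59. 68. 80.] rect [670.3  76.4] [ 71.5 134.2] 27.5
scene red [273 214  14   5  51] z [63. 67. 70.] rect [630.7  52.8] [10.6 38.6] 79.5
scene plat [197 166   4   6  15] z [47. 50. 53.] rect [ 809.5 -206.5] [ 7.6 22.8] 10.8
scene plat [195 173   8   5  23] z [47. 51. 54.] rect [ 814.7 -182.9] [20.5 17.7] 1.3
scene plat [271 175   8   4  17] z [46. 50. 56.] rect [593.5 -96.9] [24.9  5.1] 8.2
scene plat [ 254  185   76   58 2713] z [51. 54. 59.] rect [644.7 277.3] [733.9 211.9] 76.6
side rack [ 231  311   45   42 1063] z [-0. 16. 44.] rect [ 278.3 -676.4] [828.1 114. ] 68.1
side blue [291 200   6  16  32] z [64. 67. 70.] rect [685.   41.6] [83.1  7. ] 77.7
side blue [273 223  16   6  68] z [56. 66. 75.] rect
[... 705 characters left out ...]
5 12.3] 49.7
side plat [375 240   6   4  15] z [48. 51. 52.] rect [ 875.3 -194. ] [10.  16.4] 47.2
side plat [359 252   4   7  16] z [45. 51. 53.] rect [ 793.3 -227.6] [29.6  6.7] 44.5
side plat [285 254   6   4  16] z [46. 51. 56.] rect [ 584.3 -156. ] [ 6.9 15.6] 71.6
side plat [397 271   5   4  15] z [49. 54. 59.] rect [ 859.5 -338.4] [20.7 10.6] 31.5
side plat [383 273   7   4  18] z [48. 58. 61.] rect [ 818.1 -333.8] [22.8 17.1] 53.1
side plat [365 275  10   3  22] z [47. 51. 56.] rect [ 772.1 -319.2] [ 8.8 25.3] 68.5
side plat [363 284   5   8  16] z [46. 52. 55.] rect [ 739.4 -353.6] [34.4  8.1] 77.8
side plat [336 378  10  15  82] z [52. 57. 61.] rect [ 531.6 -604.4] [37.1 12.8] 86.0
```

```bash
cat > m2.py <<'E'
from h import *
import pickle
C=pickle.load(open('c0.pkl','rb'))
def go(c,n,k,m,zp,box):
    m=m.astype(np.uint8);nc,L,st,ce=cv2.connectedComponentsWithStats(m)
    for i in range(1,nc):
        if st[i,4]<40: continue
        uv=np.argwhere(L==i)[:,::-1]; P=ray(c,uv,zp)[:,:2]
        r=cv2.minAreaRect(P.astype(np.float32)); b=cv2.boxPoints(r)
        print(n,k,st[i,4],'c',np.round(r[0],1),'s',np.round(r[1],1),'a',round(r[2],1),'mean',P.mean(0).round(1),b.round().tolist())
for n in C:
    c=C[n];W=world(c);hsv=cv2.cvtColor(c['image'],cv2.COLOR_RGB2HSV);H,S,V=cv2.split(hsv)
    x,y,z=W[...,0],W[...,1],W[...,2]
    roi=(x>150)&(x<720)&(y>-560)&(y<350)&(z>-15)&(z<150)
    go(c,n,'rack top',roi&(H>90)&(H<108)&(S>90)&(y<-150)&(z>34)&(z<52),42,0)
    go(c,n,'wedge',roi&(H>5)&(H<17)&(S>180)&(y>100),22,0)
    go(c,n,'plat',roi&(z>48)&(z<62)&(y>-80)&(y<150)&(x>450),55,0)
    go(c,n,'amber',roi&(z>60)&(y>100)&(x<720)&(V<110),80,0)
    go(c,n,'white',roi&(z>80)&(y<-20),115,0)
E
python3 m2.py
```

```text
scene rack top 256 c [ 403.4 -354.7] s [ 65.7 102.5] a 38.0 mean [ 403.7 -354.2] [[346.0, -335.0], [409.0, -415.0], [461.0, -375.0], [398.0, -294.0]]
scene wedge 43 c [463.8 243.3] s [11.8 41.2] a 50.2 mean [463.2 245.2] [[444.0, 252.0], [476.0, 226.0], [483.0, 235.0], [452.0, 261.0]]
scene wedge 143 c [414.8 279.6] s [21.  69.8] a 48.4 mean [412.4 283.3] [[382.0, 295.0], [434.0, 249.0], [448.0, 264.0], [396.0, 311.0]]
scene plat 2895 c [596.   41.2] s [182.  199.5] a 77.8 mean [589.2  42.3] [[479.0, -27.0], [674.0, -69.0], [713.0, 109.0], [518.0, 151.0]]
scene amber 74 c [134.7  81.8] s [30.5 64.1] a 71.0 mean [145.4  80.5] [[99.0, 78.0], [160.0, 57.0], [170.0, 86.0], [109.0, 107.0]]
scene amber 100 c [657.2 116.3] s [10.3 89.4] a 78.0 mean [655.1 116.7] [[612.0, 121.0], [700.0, 102.0], [702.0, 112.0], [615.0, 131.0]]
scene amber 137 c [671.1 185.4] s [33.4 35.6] a 23.3 mean [670.7 185.1] [[649.0, 195.0], [663.0, 162.0], [693.0, 176.0], [679.0, 208.0]]
scene white 319 c [ 604.1 -109.9] s [80.7 53.9] a 71.1 mean [ 604.6 -108.2] [[566.0, -139.0], [616.0, -157.0], [643.0, -80.0], [592.0, -63.0]]
side rack top 503 c [ 401.6 -364.3] s [ 68.1 103.8] a 37.1 mean [ 403.3 -364.3] [[343.0, -344.0], [406.0, -426.0], [460.0, -385.0], [397.0, -302.0]]
side plat 1670 c [594.4  30.9] s [186.2 199.9] a 77.7 mean [582.8  26.9] [[477.0, -39.0], [672.0, -81.0], [712.0, 101.0], [517.0, 143.0]]
side amber 60 c [665.1 151.4] s [52.8 30.9] a 45.2 mean [660.3 150.2] [[636.0, 144.0], [658.0, 122.0], [695.0, 159.0], [673.0, 181.0]]
side white 334 c [ 589.3 -150. ] s [98.7 58.1] a 68.7 mean [ 588.6 -152.9] [[544.0, -185.0], [598.0, -207.0], [634.0, -115.0], [580.0, -93.0]]
```

Emit:
{"api": "arm_command", "payload": {"delta_pos": [[0.03,-0.019,-0.015],[0.07,-0.045,-0.03],[0.11,-0.071,-0.045],[0.15,-0.097,-0.06],[0.19,-0.123,-0.08]], "spin": [0,0,0,0,0]}}

```text
time: 0.6
tool_pos: [350.4, -308.0, 310.1]
tcp_rot: [[0.909, 0.417, -0.001], [0.417, -0.909, 0.002], [-0.0, -0.002, -1.0]]
force: [1.1, 0.5, 0.0]
finger_gap: 1.0
grip_force: 0.0
```

Emit:
{"api": "arm_command", "payload": {"delta_pos": [[0.04,-0.026,0],[0.08,-0.052,-0.01],[0.12,-0.078,-0.01],[0.16,-0.104,-0.02],[0.19,-0.123,-0.02]], "spin": [0,0,0,0,0]}}

```text
time: 1.1
tool_pos: [472.5, -116.4, 331.5]
tcp_rot: [[0.908, 0.419, 0.002], [0.419, -0.908, -0.0], [0.001, 0.001, -1.0]]
force: [1.1, 0.2, 0.1]
finger_gap: 1.0
grip_force: 0.0
```

Emit:
{"api": "arm_command", "payload": {"delta_pos": [[0.03,-0.02,0],[0.06,-0.04,0],[0.09,-0.06,0],[0.12,-0.08,0],[0.137,-0.09,0]], "spin": [0.08,0.16,0.25,0.33,0.41]}}

```text
time: 1.6
tool_pos: [559.0, 22.6, 329.5]
tcp_rot: [[0.977, -0.214, -0.002], [-0.214, -0.977, 0.001], [-0.002, -0.0, -1.0]]
force: [-1.4, -1.8, -0.6]
finger_gap: 1.002
grip_force: 0.0
```

```bash
python3 - <<'E'
from h import *
import pickle
c=cam('wrist');save(c,'w1');pickle.dump(c,open('w1.pkl','wb'))
o=arm.observe();print(o['time'],o['tool_pos'].round(1),o['tcp_rot'].round(3),o['joint_pos'].round(2))
E=np.array(c['extrinsics']);print((-E[:3,:3].T@E[:3,3]).round(),c['z_map'].max())
E
```

```text
1.65 [559.9  24.2 328.9] [[ 0.977 -0.215 -0.001]
 [-0.215 -0.977  0.003]
 [-0.002 -0.002 -1.   ]] [-0.06  0.11  1.15  0.    1.88  1.73]
[628.   9. 472.] 1667.9967
```

View pics/w1.png

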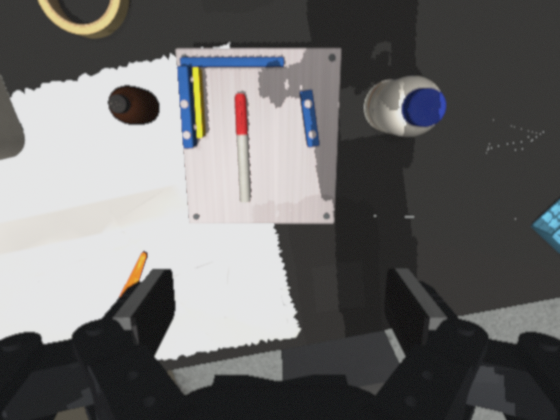

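The wrist view from above shows the platform spanning (176..341, 48..224). The marker runs from (240,95) to (244,200), the pad is at (198,102), the rear rail at (232,61) and the fence at (309,118). The amber bottle is at (133,104) and the white one at (405,105).

```bash
cat > m3.py <<'E'
from h import *
def feats(c,tag=''):
    W=world(c);hsv=cv2.cvtColor(c['image'],cv2.COLOR_RGB2HSV);H,S,V=cv2.split(hsv);x,y,z=np.moveaxis(W,-1,0)
    near=(x>400)&(x<760)&(y>-120)&(y<180)
    def go(k,m,zp,mn=40):
        nc,L,st,ce=cv2.connectedComponentsWithStats(m.astype(np.uint8))
        for i in range(1,nc):
            if st[i,4]<mn: continue
            uv=np.argwhere(L==i)[:,::-1]; P=ray(c,uv,zp)[:,:2]
            r=cv2.minAreaRect(P.astype(np.float32)); b=cv2.boxPoints(r)
            print(tag,k,st[i,4],'c',np.round(r[0],1),'s',np.round(r[1],1),'a',round(r[2],1),b.round(1).tolist(),'z',np.median(z[L==i]).round(1))
    blue=near&(H>105)&(H<122)&(S>150)
    go('platform',near&(z>46)&(z<82),55,2000)
    go('rail',blue&(z>75)&(z<83),80);go('rear',blue&(z>64)&(z<70),67);go('fence',blue&(z>71)&(z<78),75)
    go('yellow',near&(H>20)&(H<32)&(S>150),78.5)
    go('red',near&((H<5)|(H>174))&(S>150),65)
    go('marker',near&(z>62)&(z<74)&((S<60)|(H<5)|(H>174)),65,60)
if __name__=='__main__':
    import pickle;feats(pickle.load(open('w1.pkl','rb')),'w1')
    C=pickle.load(open('c0.pkl','rb'))
    for n in C: feats(C[n],n)
E
python3 m3.py
```

```text
w1 platform 27148 c [595.8  39.8] s [179.5 197.6] a 77.7 [[480.1000061035156, -26.799999237060547], [673.0999755859375, -69.0], [711.5, 106.30000305175781], [518.5, 148.60000610351562]] z 55.1
w1 rail 625 c [649.  105.5] s [10.5 82.3] a 77.8 [[607.7000122070312, 109.0], [688.0999755859375, 91.69999694824219], [690.4000244140625, 101.9000015258789], [609.9000244140625, 119.30000305175781]] z 79.6
w1 rear 783 c [683.   48.6] s [106.7   7.9] a 77.6 [[667.7000122070312, -2.5999999046325684], [675.4000244140625, -4.300000190734863], [698.4000244140625, 99.9000015258789], [690.7000122070312, 101.5999984741211]] z 66.8
w1 fence 67 c [652.1 100.9] s [ 2.3 42. ] a 77.5 [[631.4000244140625, 104.4000015258789], [672.4000244140625, 95.30000305175781], [672.9000244140625, 97.5], [631.9000244140625, 106.5999984741211]] z 75.3
w1 fence 78 c [631.5 -21.2] s [10.8 11.1] a 86.0 [[625.5, -26.200000762939453], [636.5999755859375, -26.899999618530273], [637.4000244140625, -16.200000762939453], [626.2999877929688, -15.399999618530273]] z 74.8
w1 fence 223 c [608.5 -19.8] s [11.  26.5] a 87.0 [[595.0, -24.
[... 2517 characters left out ...]
 55.900001525878906], [533.2999877929688, 80.5999984741211]] z 66.4
side platform 2258 c [605.4  82.2] s [291.1 200. ] a 77.8 [[476.8999938964844, -38.900001525878906], [672.4000244140625, -81.19999694824219], [733.9000244140625, 203.3000030517578], [538.5, 245.60000610351562]] z 55.9
side yellow 95 c [644.6  74. ] s [26.5 68.2] a 78.8 [[608.5999755859375, 67.5999984741211], [675.5, 54.29999923706055], [680.7000122070312, 80.4000015258789], [613.7999877929688, 93.69999694824219]] z 68.8
side marker 111 c [590.8  53.2] s [ 20.5 118.9] a 79.5 [[530.4000244140625, 54.0], [647.4000244140625, 32.20000076293945], [651.0999755859375, 52.29999923706055], [534.2000122070312, 74.0999984741211]] z 66.9
```

Emit:
{"api": "arm_command", "payload": {"delta_pos": [[0.01,-0.02,0.04],[0.023,-0.042,0.08],[0.023,-0.042,0.125],[0.023,-0.042,0.17],[0.023,-0.042,0.2]], "spin": [0,0,0,0,0], "hand": 42, "newtons": 30}}

```text
time: 2.15
tool_pos: [587.3, 56.0, 125.8]
tcp_rot: [[0.978, -0.21, -0.007], [-0.21, -0.978, -0.0], [-0.006, 0.002, -1.0]]
force: [0.1, 0.1, -0.4]
finger_gap: 0.492
grip_force: 0.0
```

Emit:
{"api": "arm_command", "payload": {"delta_pos": [[0,0,0.015],[0,0,0.03],[0,0,0.03],[0,0,0.03],[0,0,0.03]], "spin": [0,0,0,0,0]}}

```text
time: 2.65
tool_pos: [591.1, 56.2, 103.0]
tcp_rot: [[0.977, -0.212, 0.004], [-0.212, -0.977, -0.0], [0.004, -0.001, -1.0]]
force: [-0.2, 0.2, 1.1]
finger_gap: 0.498
grip_force: 0.0
```

```bash
python3 - <<'E'
from h import *
c=cam('wrist');save(c,'w2')
o=arm.observe();print(o['tool_pos'],o['finger_gap'])
from m3 import feats
feats(c)
E
```

```text
[590.97486014  56.193169   102.93660402] 0.48857471105385075
 platform 95571 c [595.7  41.6] s [181.9 197.8] a 77.7 [[479.70001220703125, -26.299999237060547], [673.0, -68.30000305175781], [711.7000122070312, 109.5], [518.4000244140625, 151.5]] z 55.2
 platform 5308 c [665.9 171.2] s [43.1 43.1] a 65.6 [[637.4000244140625, 160.39999389648438], [676.5999755859375, 142.60000610351562], [694.4000244140625, 181.89999389648438], [655.2000122070312, 199.6999969482422]] z 64.3
 rail 3751 c [648.5 105.8] s [12.2 82.9] a 77.8 [[606.7000122070312, 108.5], [687.7999877929688, 91.0999984741211], [690.2999877929688, 103.0], [609.2999877929688, 120.4000015258789]] z 79.7
 rail 254 c [631.5 -18.9] s [15.2 12. ] a 0.5 [[623.7999877929688, -12.899999618530273], [623.9000244140625, -24.899999618530273], [639.0999755859375, -24.799999237060547], [639.0, -12.800000190734863]] z 75.5
 rail 404 c [610.  -17.9] s [11.1 27. ] a 86.0 [[596.0999755859375, -22.5], [623.0999755859375, -24.399999618530273], [623.7999877929688, -13.300000190734863], [596.9000244140625, -11.399999618530273]] z 75.4
 rail 73 c [618
[... 2697 characters left out ...]
00122070312, 96.0], [681.9000244140625, 93.0999984741211], [682.5999755859375, 95.4000015258789], [673.4000244140625, 98.30000305175781]] z 70.0
 marker 5037 c [590.7  61. ] s [ 13.7 123.5] a 78.0 [[528.9000244140625, 67.0999984741211], [649.7000122070312, 41.5], [652.5, 54.79999923706055], [531.7000122070312, 80.4000015258789]] z 67.4
 marker 264 c [667.3 174.6] s [10.1 18.8] a 86.7 [[657.5999755859375, 170.10000610351562], [676.4000244140625, 169.0], [676.9000244140625, 179.10000610351562], [658.2000122070312, 180.1999969482422]] z 71.7
 marker 63 c [624.9 107.5] s [ 2.1 10.3] a 73.1 [[619.7000122070312, 108.0], [629.5, 105.0], [630.0999755859375, 107.0], [620.2999877929688, 110.0]] z 69.8
```

View pics/w2.png

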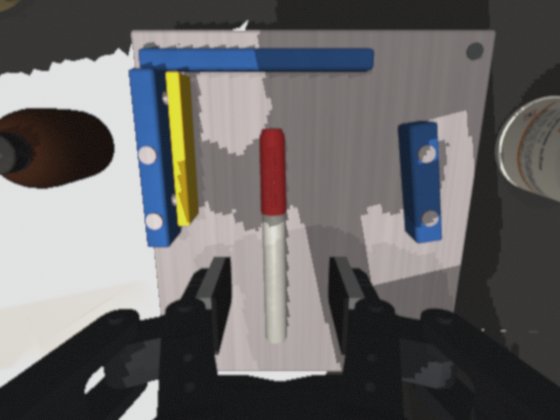

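The near view shows the marker centred at about (274,235), slightly left of midway between the open fingers (223 and 340). The pad, rails and fence are all clear, so I'll lower and grip.

Emit:
{"api": "arm_command", "payload": {"delta_pos": [[0,-0.004,0.02],[0,-0.0045,0.035],[0,-0.0045,0.045],[0,-0.0045,0.045],[0,-0.0045,0.045]], "spin": [0,0,0,0,0]}}

```text
time: 3.2
tool_pos: [590.6, 60.5, 55.8]
tcp_rot: [[0.977, -0.212, -0.0], [-0.212, -0.977, -0.0], [-0.0, 0.0, -1.0]]
force: [-0.2, 0.1, 0.2]
finger_gap: 0.489
grip_force: 0.0
```

Emit:
{"api": "arm_command", "payload": {"delta_pos": [[0,0,0],[0,0,0],[0,0,0],[0,0,0],[0,0,0]], "spin": [0,0,0,0,0], "hand": 0}}

```text
time: 3.7
tool_pos: [591.0, 60.6, 56.3]
tcp_rot: [[0.977, -0.212, 0.001], [-0.212, -0.977, -0.0], [0.001, -0.0, -1.0]]
force: [-0.3, -0.7, 2.7]
finger_gap: 0.154
grip_force: 31.5
```

Emit:
{"api": "arm_command", "payload": {"delta_pos": [[0,0,-0.01],[0,0,-0.03],[0,0,-0.06],[0,0,-0.1],[0,0,-0.1]], "spin": [0,0,0,0,0]}}

```text
time: 4.2
tool_pos: [594.1, 60.7, 163.6]
tcp_rot: [[0.977, -0.212, 0.013], [-0.212, -0.977, 0.0], [0.013, -0.003, -1.0]]
force: [0.1, -0.4, 0.7]
finger_gap: 0.159
grip_force: 31.1
```

Emit:
{"api": "arm_command", "payload": {"delta_pos": [[-0.02,0.035,0],[-0.04,0.08,0],[-0.06,0.12,0],[-0.08,0.16,0],[-0.1,0.2,0]], "spin": [0,0,0,0,0]}}

```text
time: 4.7
tool_pos: [449.0, -114.6, 155.5]
tcp_rot: [[0.977, -0.211, -0.0], [-0.211, -0.977, -0.0], [-0.0, 0.0, -1.0]]
force: [1.4, -1.3, 0.4]
finger_gap: 0.154
grip_force: 31.1
```

Emit:
{"api": "arm_command", "payload": {"delta_pos": [[-0.01,0.02,0.03],[-0.022,0.042,0.07],[-0.022,0.042,0.11],[-0.022,0.042,0.13],[-0.022,0.042,0.14]], "spin": [0,0,0,0,0]}}

```text
time: 5.2
tool_pos: [418.0, -149.3, 13.0]
tcp_rot: [[0.977, -0.212, -0.005], [-0.212, -0.977, 0.002], [-0.005, -0.001, -1.0]]
force: [-0.3, 0.8, 0.4]
finger_gap: 0.15
grip_force: 31.1
```

Emit:
{"api": "arm_command", "payload": {"delta_pos": [[0,0,0.004],[0,0,0.009],[0,0,0.012],[0,0,0.013],[0,0,0.013]], "spin": [0,0,0,0,0]}}

```text
time: 5.7
tool_pos: [420.6, -150.2, 3.2]
tcp_rot: [[0.977, -0.211, 0.001], [-0.211, -0.977, -0.001], [0.001, 0.0, -1.0]]
force: [0.5, 0.3, -0.4]
finger_gap: 0.155
grip_force: 31.1
```

Emit:
{"api": "arm_command", "payload": {"delta_pos": [[0,0,0.001],[0,0,0.001],[0,0,0.001],[0,0,-0.02],[0,0,-0.06]], "spin": [0,0,0,0,0], "hand": 45}}

```text
time: 6.2
tool_pos: [417.4, -148.7, 60.0]
tcp_rot: [[0.977, -0.212, -0.008], [-0.212, -0.977, 0.004], [-0.008, -0.002, -1.0]]
force: [1.6, 0.3, -0.3]
finger_gap: 0.523
grip_force: 0.0
```

Emit:
{"api": "arm_command", "payload": {"delta_pos": [[0.0,0.0,-0.04],[0.0,0.02,-0.08],[0.01,0.06,-0.11],[0.015,0.1,-0.12],[0.02,0.145,-0.12]], "spin": [-0.09,-0.18,-0.27,-0.36,-0.45], "hand": 85}}

```text
time: 6.7
tool_pos: [410.2, -298.1, 186.3]
tcp_rot: [[0.877, 0.48, 0.005], [0.48, -0.877, -0.004], [0.003, 0.007, -1.0]]
force: [0.8, 0.0, -0.0]
finger_gap: 0.994
grip_force: 0.0
```

Emit:
{"api": "arm_command", "payload": {"delta_pos": [[0,0,0],[0,0,0],[0,0,0],[0,0,0],[0,0,0]], "spin": [-0.09,-0.18,-0.27,-0.36,-0.45]}}

```text
time: 7.2
tool_pos: [408.9, -296.1, 182.6]
tcp_rot: [[0.357, 0.934, -0.0], [0.934, -0.357, 0.0], [0.0, -0.0, -1.0]]
force: [-0.7, 0.1, 0.5]
finger_gap: 0.995
grip_force: 0.0
```

Emit:
{"api": "arm_command", "payload": {"delta_pos": [[0,0,0],[0,0,0],[0,0,0],[0,0,0],[0,0,0]], "spin": [-0.09,-0.18,-0.27,-0.36,-0.45]}}

```text
time: 7.7
tool_pos: [408.9, -296.0, 182.6]
tcp_rot: [[-0.336, 0.942, -0.0], [0.942, 0.336, 0.0], [0.0, -0.0, -1.0]]
force: [0.1, 0.5, 0.7]
finger_gap: 0.992
grip_force: 0.0
```

```bash
cat > r.py <<'E'
from h import *
import sys
c=cam('wrist');save(c,sys.argv[1])
o=arm.observe();print(o['tool_pos'].round(1),o['tcp_rot'][:,0].round(3),o['joint_pos'].round(2),o['time'])
H,S,V=cv2.split(cv2.cvtColor(c['image'],cv2.COLOR_RGB2HSV))
W=world(c);z=W[...,2]
m=(H>88)&(H<108)&(S>90)&(z>34)&(z<50)
nc,L,st,ce=cv2.connectedComponentsWithStats(cv2.morphologyEx(m.astype(np.uint8),cv2.MORPH_CLOSE,np.ones((5,5))))
i=1+np.argmax(st[1:,4]);uv=np.argwhere((L==i)&m)[:,::-1];P=ray(c,uv,42)[:,:2]
r=cv2.minAreaRect(P.astype(np.float32));print(st[i],r,cv2.boxPoints(r).round(1).tolist())
d=np.array(r[0])-o['tool_pos'][:2];R=o['tcp_rot'];print('tool delta',(d@R[:2,:2]).round(1), 'tool x yaw',np.degrees(np.arctan2(R[1,0],R[0,0])).round(2))
E
python3 r.py r1
```

```text
[ 408.9 -296.   182.6] [-0.339  0.941 -0.   ] [-0.74  0.    1.56 -0.    1.58 -1.08] 7.75
[ 194  194  106  124 3613] ((401.6834411621094, -355.7674560546875), (63.92840576171875, 100.98124694824219), 37.806068420410156) [[345.5, -335.5], [407.3999938964844, -415.29998779296875], [457.8999938964844, -376.1000061035156], [396.0, -296.29998779296875]]
tool delta [-53.8 -27.1] tool x yaw 109.81
```

View pics/r1.png

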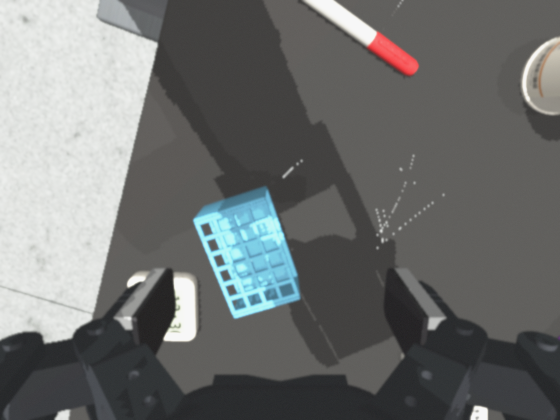

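The rack's top grid centres at (248,252) in the image. A small white timer sits close to its left side at (165,305), where the left finger will go, so I'll check that clearance. The marker lies on the bench at (365,35).

Emit:
{"api": "arm_command", "payload": {"delta_pos": [[-0.02,-0.01,0],[-0.045,-0.022,0],[-0.054,-0.027,0],[-0.054,-0.027,0],[-0.054,-0.027,0]], "spin": [-0.08,-0.16,-0.2,-0.2,-0.2], "hand": 74}}

```text
time: 8.25
tool_pos: [401.3, -355.6, 182.5]
tcp_rot: [[-0.603, 0.797, -0.0], [0.797, 0.603, 0.001], [0.001, 0.0, -1.0]]
force: [0.6, 0.4, -0.1]
finger_gap: 0.867
grip_force: 0.0
```

```bash
python3 r.py r2; cat >> h.py <<'E'
E
python3 - <<'E'
from h import *
c=cam('wrist');W=world(c);o=arm.observe();R=o['tcp_rot']
H,S,V=cv2.split(cv2.cvtColor(c['image'],cv2.COLOR_RGB2HSV))
d=(W-o['tool_pos'])@R; z=W[...,2]
m=(z>5)&(z<60)&~((H>85)&(H<110)&(S>60))&(np.abs(d[...,0])<110)&(np.abs(d[...,1])<110)
for lo,hi in((5,12),(12,20),(20,34),(34,60)):
    q=m&(z>=lo)&(z<hi); P=d[q]; print(lo,hi,q.sum(), P[:,:2].min(0).round() if len(P) else '',P[:,:2].max(0).round() if len(P) else '')
q=m&(np.abs(d[...,0])<14)&(d[...,1]<-31);print('in finger lane -y',q.sum(),d[q][:,1].max() if q.any() else None, z[q].max() if q.any() else None)
E
```

```text
[ 401.4 -355.3  182.5] [-0.604  0.797  0.001] [-0.83  0.07  1.48  0.    1.59 -1.48] 8.3
[ 238  137   80  119 3931] ((401.6170654296875, -356.6466979980469), (63.0540657043457, 99.8419189453125), 37.79303741455078) [[346.1000061035156, -336.5], [407.29998779296875, -415.3999938964844], [457.1000061035156, -376.79998779296875], [395.8999938964844, -297.8999938964844]]
tool delta [-1.2 -0.6] tool x yaw 127.18
5 12 179 [ -72. -110.] [  2. -66.]
12 20 2775 [ -74. -110.] [  2. -67.]
20 34 0  
34 60 127 [-46. -16.] [-9. 30.]
in finger lane -y 589 -68.964733225371 17.660780537234924
```

Emit:
{"api": "arm_command", "payload": {"delta_pos": [[-0.001,-0.0005,0.04],[-0.001,-0.0005,0.085],[-0.001,-0.0005,0.13],[-0.001,-0.0005,0.155],[-0.001,-0.0005,0.167]], "spin": [-0.007,-0.007,-0.007,-0.007,-0.007]}}

```text
time: 8.85
tool_pos: [400.2, -354.5, 12.4]
tcp_rot: [[-0.614, 0.789, -0.004], [0.789, 0.614, 0.004], [0.006, -0.0, -1.0]]
force: [0.4, -0.2, -0.7]
finger_gap: 0.865
grip_force: 0.0
```

Emit:
{"api": "arm_command", "payload": {"delta_pos": [[0,0,0],[0,0,0],[0,0,0],[0,0,0],[0,0,0]], "spin": [0,0,0,0,0], "hand": 45, "newtons": 30}}

```text
time: 9.35
tool_pos: [402.1, -357.6, 16.9]
tcp_rot: [[-0.614, 0.789, 0.002], [0.789, 0.614, -0.002], [-0.002, 0.0, -1.0]]
force: [-0.2, -0.7, -1.2]
finger_gap: 0.731
grip_force: 32.9
```

Emit:
{"api": "arm_command", "payload": {"delta_pos": [[0,0,0],[0,0,-0.01],[0,0,-0.04],[0,0,-0.08],[0,0,-0.12]], "spin": [0,0,0,0,0]}}

```text
time: 9.85
tool_pos: [401.2, -356.7, 137.2]
tcp_rot: [[-0.614, 0.789, -0.001], [0.789, 0.614, 0.001], [0.001, -0.0, -1.0]]
force: [0.9, -0.5, -1.3]
finger_gap: 0.729
grip_force: 33.3
```

```bash
python3 - <<'E'
from h import *
c=cam('wrist');save(c,'r3');o=arm.observe();print(o['tool_pos'].round(1),o['finger_gap'],o['force'].round(1),np.degrees(np.arctan2(*o['tcp_rot'][[1,0],0])))
E
```

```text
[ 404.3 -360.   146.3] 0.7324662506324632 [ 2.2 -1.8  4.1] 127.91335842586513
```

View pics/r3.png

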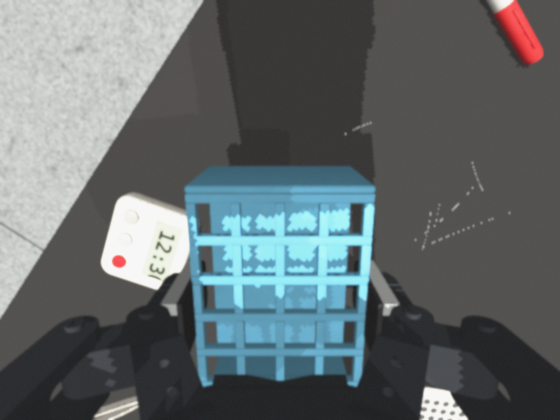

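The rack is gripped squarely, with its grid at (280,280) between the fingers. Before the transfer I'll locate the spray bottle.

```bash
python3 - <<'E'
from h import *
import pickle
C=pickle.load(open('c0.pkl','rb'))
for n in C:
    c=C[n];W=world(c);H,S,V=cv2.split(cv2.cvtColor(c['image'],cv2.COLOR_RGB2HSV));x,y,z=np.moveaxis(W,-1,0)
    m=(x>650)&(x<950)&(y>-100)&(y<200)&(z>20)&(z<290)&(H>75)&(H<100)&(S>60)
    for lo in range(20,280,40):
        P=W[m&(z>=lo)&(z<lo+40)]
        if len(P)>3: print(n,lo,len(P),np.percentile(P[:,:2],[3,97],axis=0).round().tolist())
E
```

```text
scene 20 144 [[782.0, 46.0], [830.0, 72.0]]
scene 60 174 [[783.0, 37.0], [833.0, 68.0]]
scene 100 202 [[784.0, 20.0], [830.0, 62.0]]
scene 140 95 [[787.0, 32.0], [827.0, 53.0]]
scene 180 99 [[791.0, 40.0], [825.0, 82.0]]
scene 220 32 [[800.0, 77.0], [816.0, 92.0]]
scene 260 12 [[800.0, 78.0], [815.0, 87.0]]
side 20 127 [[779.0, -35.0], [825.0, 42.0]]
side 60 150 [[782.0, -31.0], [824.0, 50.0]]
side 100 222 [[783.0, -20.0], [825.0, 38.0]]
side 140 174 [[786.0, -5.0], [821.0, 38.0]]
side 180 113 [[787.0, 9.0], [819.0, 73.0]]
```

Emit:
{"api": "arm_command", "payload": {"delta_pos": [[0.005,0.01,-0.025],[0.02,0.045,-0.045],[0.04,0.09,-0.06],[0.06,0.13,-0.07],[0.08,0.175,-0.075]], "spin": [0,0,0,0,0]}}

```text
time: 10.4
tool_pos: [491.4, -185.4, 213.1]
tcp_rot: [[-0.613, 0.79, 0.003], [0.79, 0.613, -0.002], [-0.004, 0.002, -1.0]]
force: [0.4, 0.1, -1.2]
finger_gap: 0.726
grip_force: 33.3
```

Emit:
{"api": "arm_command", "payload": {"delta_pos": [[0.018,0.04,0],[0.036,0.08,0],[0.054,0.12,0],[0.072,0.16,0],[0.09,0.2,0]], "spin": [0.06,0.14,0.22,0.3,0.37]}}

```text
time: 10.9
tool_pos: [593.6, 9.3, 211.4]
tcp_rot: [[-0.076, 0.997, 0.001], [0.997, 0.076, -0.0], [-0.0, 0.001, -1.0]]
force: [-0.3, -0.7, -0.6]
finger_gap: 0.728
grip_force: 33.3
```

```bash
cat > d.py <<'E'
# usage: d.py x y z yaw -> tool-frame delta (m) and spin from measured pose
from h import *
import sys
o=arm.observe();x=np.array(list(map(float,sys.argv[1:4])));R=o['tcp_rot']
yaw=np.degrees(np.arctan2(R[1,0],R[0,0]))
print(o['tool_pos'].round(1),'yaw',yaw.round(2),'delta',((x-o['tool_pos'])@R/1000).round(4),'spin',round((yaw-float(sys.argv[4]))/90,4))
E
python3 d.py 616 46 213 77.7
```

```text
[593.6   9.3 211.4] yaw 94.35 delta [ 0.0349  0.0252 -0.0016] spin 0.185
```

Emit:
{"api": "arm_command", "payload": {"delta_pos": [[0.02,0.013,0.01],[0.035,0.025,0.03],[0.035,0.025,0.06],[0.035,0.025,0.08],[0.035,0.025,0.09]], "spin": [0.09,0.17,0.185,0.185,0.185]}}

```text
time: 11.4
tool_pos: [613.8, 44.8, 118.1]
tcp_rot: [[0.208, 0.978, -0.004], [0.978, -0.208, -0.0], [-0.001, -0.004, -1.0]]
force: [0.1, -0.1, -0.7]
finger_gap: 0.733
grip_force: 33.3
```

Emit:
{"api": "arm_command", "payload": {"delta_pos": [[0,0,0],[0,0,0]], "spin": [0,0]}}

```text
time: 11.6
tool_pos: [615.7, 44.3, 122.0]
tcp_rot: [[0.209, 0.978, 0.002], [0.978, -0.209, -0.0], [0.0, 0.002, -1.0]]
force: [0.6, 0.5, -0.3]
finger_gap: 0.73
grip_force: 33.3
```

```bash
python3 d.py 641.7 40.2 72 77.7; python3 - <<'E'
from h import *
import pickle
c=cam('wrist');save(c,'p1');pickle.dump(c,open('p1.pkl','wb'))
from m3 import feats
feats(c)
E
```

```text
[615.7  44.3 122. ] yaw 77.95 delta [0.0015 0.0262 0.05  ] spin 0.0027
 platform 43402 c [597.8  54. ] s [151.2 198.7] a 77.9 [[484.79998779296875, 1.0], [679.0, -40.79999923706055], [710.7999877929688, 107.0999984741211], [516.5999755859375, 148.8000030517578]] z 55.1
 rail 416 c [613.3 115.2] s [ 9.7 12.1] a 77.9 [[606.4000244140625, 111.69999694824219], [618.2000122070312, 109.19999694824219], [620.2999877929688, 118.5999984741211], [608.4000244140625, 121.19999694824219]] z 79.7
 rail 1039 c [636.5 109.9] s [10.2 29.3] a 77.9 [[621.0999755859375, 108.0], [649.7000122070312, 101.9000015258789], [651.9000244140625, 111.80000305175781], [623.2000122070312, 118.0]] z 79.9
 rail 1452 c [670.9 102.3] s [10.7 36.2] a 77.9 [[652.0999755859375, 100.9000015258789], [687.5, 93.30000305175781], [689.7000122070312, 103.69999694824219], [654.2999877929688, 111.30000305175781]] z 79.9
 rear 2442 c [683.3  53.5] s [100.2   9.7] a 77.5 [[667.5999755859375, 5.699999809265137], [677.0999755859375, 3.5], [698.9000244140625, 101.30000305175781], [689.4000244140625, 103.4000015258789]] z 66.8
 yellow 1622 c [650.   93.9] s [ 6.2 70.3] a 77.4 [[615.0, 98.5], [683.5999755859375, 83.19999694824219], [684.9000244140625, 89.19999694824219], [616.2999877929688, 104.5]] z 78.4
 marker 89 c [626.3 103.5] s [4.3 6. ] a 77.9 [[622.9000244140625, 102.0], [628.7999877929688, 100.80000305175781], [629.7000122070312, 105.0], [623.7999877929688, 106.19999694824219]] z 70.0
 marker 94 c [678.3  92.1] s [ 3.8 10.7] a 77.9 [[672.7000122070312, 91.30000305175781], [683.0999755859375, 89.0999984741211], [683.9000244140625, 92.80000305175781], [673.5, 95.0]] z 69.9
```

View pics/p1.png

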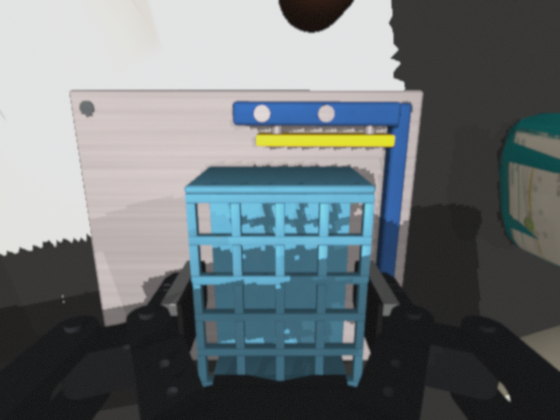

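The rack hangs above the bay, with its end-wall top edge at row ~187 (columns 187–373). The pad is at (325,140), the rear rail at (395,190) and the stop rail at (318,112). I'll work out the rack's offset in the hand from that edge.

```bash
python3 - <<'E'
from h import *
import pickle
c=pickle.load(open('p1.pkl','rb'));o=arm.observe();W=world(c)
H,S,V=cv2.split(cv2.cvtColor(c['image'],cv2.COLOR_RGB2HSV))
d=(W-o['tool_pos'])@o['tcp_rot'];z=W[...,2]
m=(H>88)&(H<112)&(S>60)&(z>125)&(z<160)
print('top z',np.median(z[m&(d[...,0]<40)&(V>180)]))
q=m&(z>141)
print('tool x max',np.percentile(d[q][:,0],[98,99.5,100]),'tool y',np.percentile(d[q&(np.abs(d[...,0])>15)][:,1],[0.5,99.5]))
print('wall lower',z[(H>88)&(H<112)&(S>60)&(np.abs(d[...,1])<20)&(d[...,0]>44)&(z>90)&(z<150)].min())
for x in (215,345): # wall top edge tilt
    k=q[:,x]; r=np.where(k)[0].min(); print(x,r,d[r,x],W[r,x])
E
```

```text
top z 149.99708782597546
tool x max [47.41109999 47.53899702 47.73650503] tool y [-32.13419709  30.37725834]
wall lower 113.04719170249496
215 180 [ 47.3636408  -23.32009243 -19.99263755] [603.07149278  95.37010776 142.57080967]
345 179 [ 47.34929185  22.25633242 -18.37869329] [647.64433395  85.83449135 141.10473545]
```

Emit:
{"api": "arm_command", "payload": {"delta_pos": [[0.002,0.013,0],[0.003,0.026,0.005],[0.003,0.026,0.02],[0.003,0.026,0.035],[0.003,0.026,0.045]], "spin": [0.002,0.002,0.002,0.002,0.002]}}

```text
time: 12.15
tool_pos: [639.6, 42.0, 73.4]
tcp_rot: [[0.212, 0.977, -0.003], [0.977, -0.212, 0.0], [-0.001, -0.003, -1.0]]
force: [-0.3, -0.3, -1.3]
finger_gap: 0.729
grip_force: 33.3
```

Emit:
{"api": "arm_command", "payload": {"delta_pos": [[0,0,0],[0,0,0.001],[0,0,0.002],[0,0,0.003],[0,0,0.003]], "spin": [0,0,0,0,0]}}

```text
time: 12.65
tool_pos: [641.4, 42.0, 73.1]
tcp_rot: [[0.212, 0.977, 0.001], [0.977, -0.212, -0.0], [0.0, 0.001, -1.0]]
force: [0.8, 0.2, -1.6]
finger_gap: 0.731
grip_force: 33.3
```

```bash
python3 d.py 641.7 40.2 70 77.8;python3 -c "
from h import *
import pickle
o=arm.observe();print(o['force'].round(2),o['wrist_torque'].round(3))
c=cam('wrist');W=world(c);H,S,V=cv2.split(cv2.cvtColor(c['image'],cv2.COLOR_RGB2HSV))
d=(W-o['tool_pos'])@o['tcp_rot'];z=W[...,2]
w=(H>88)&(H<112)&(S>60)&(z<95)&(d[...,0]>44)&(np.abs(d[...,1])<28)
y=(H>20)&(H<32)&(S>150)&(z>76)
print('wall x',np.percentile(d[w][:,0],[5,50,95]).round(1),'zmin',np.percentile(z[w],1),'pad x',np.percentile(d[y][:,0],[2,10,50,98]).round(1))
b=(H>105)&(H<122)&(S>150)&(z>64)&(z<70)&(d[...,1]>25);print('rear y',np.percentile(d[b][:,1],[2,10,50,98]).round(1))
"
```

```text
[641.4  42.   73.1] yaw 77.79 delta [-0.0017  0.0007  0.0031] spin -0.0001
[ 0.81  0.24 -1.6 ] [ 0.021 -0.029  0.014]
wall x [47.2 63.2 70.7] zmin 70.37384697627179 pad x [49.7 50.2 52.6 55.3]
rear y [34.9 36.8 41.  43.6]
```

Emit:
{"api": "arm_command", "payload": {"delta_pos": [[0,0.002,0.001],[0,0.002,0.002],[0,0.002,0.003],[0,0.002,0.003],[0,0.002,0.003]], "spin": [0,0,0,0,0]}}

```text
time: 13.2
tool_pos: [643.0, 41.5, 69.5]
tcp_rot: [[0.212, 0.977, -0.0], [0.977, -0.212, -0.0], [-0.0, -0.0, -1.0]]
force: [-1.2, -0.4, -0.7]
finger_gap: 0.728
grip_force: 33.3
```

Emit:
{"api": "arm_command", "payload": {"delta_pos": [[0,0,0.001],[0,0,0.0015],[0,0,0.0015]], "spin": [0,0,0]}}

```text
time: 13.5
tool_pos: [643.2, 41.5, 68.8]
tcp_rot: [[0.212, 0.977, 0.001], [0.977, -0.212, -0.0], [-0.0, 0.001, -1.0]]
force: [-1.9, -0.7, 2.8]
finger_gap: 0.728
grip_force: 33.5
```

Emit:
{"api": "arm_command", "payload": {"delta_pos": [[0.001,0,-0.0005],[0.002,0,-0.0005],[0.0025,0,-0.0005]], "spin": [0,0,0]}}

```text
time: 13.8
tool_pos: [643.8, 43.6, 68.8]
tcp_rot: [[0.212, 0.977, 0.0], [0.977, -0.212, -0.001], [-0.001, 0.001, -1.0]]
force: [-0.2, -1.8, 1.6]
finger_gap: 0.73
grip_force: 33.5
```

Emit:
{"api": "arm_command", "payload": {"delta_pos": [[0,0,0],[0,0,0],[0,0,0]], "spin": [0,0,0], "hand": 78}}

```text
time: 14.1
tool_pos: [643.5, 44.2, 68.3]
tcp_rot: [[0.211, 0.977, -0.0], [0.977, -0.211, 0.0], [0.0, -0.0, -1.0]]
force: [-0.0, 0.3, -0.7]
finger_gap: 0.918
grip_force: 0.0
```

Emit:
{"api": "arm_command", "payload": {"delta_pos": [[0,0,-0.02],[0,0,-0.05],[0,0,-0.08],[0,0,-0.1],[0,0,-0.1]], "spin": [0,0,0,0,0]}}

```text
time: 14.6
tool_pos: [645.7, 44.1, 173.3]
tcp_rot: [[0.211, 0.977, 0.008], [0.977, -0.211, -0.0], [0.002, 0.008, -1.0]]
force: [0.3, 0.1, -0.2]
finger_gap: 0.915
grip_force: 0.0
```

Emit:
{"api": "arm_command", "payload": {"delta_pos": [[-0.01,-0.03,0],[-0.02,-0.06,-0.01],[-0.03,-0.1,-0.02],[-0.03,-0.14,-0.02],[-0.03,-0.17,-0.02]], "spin": [0.09,0.18,0.27,0.36,0.45]}}

```text
time: 15.1
tool_pos: [468.5, 50.8, 187.1]
tcp_rot: [[0.799, 0.601, -0.002], [0.601, -0.799, 0.0], [-0.002, -0.002, -1.0]]
force: [0.3, -0.3, 0.9]
finger_gap: 0.915
grip_force: 0.0
```

Emit:
{"api": "arm_command", "payload": {"delta_pos": [[0,0,0],[0,0,0],[0,0,0],[0,0,0],[0,0,0]], "spin": [0.09,0.18,0.27,0.36,0.45]}}

```text
time: 15.6
tool_pos: [470.2, 50.7, 186.7]
tcp_rot: [[0.998, -0.062, -0.003], [-0.062, -0.998, 0.0], [-0.003, 0.0, -1.0]]
force: [0.1, 0.3, 0.0]
finger_gap: 0.909
grip_force: 0.0
```

```bash
python3 - <<'E'
from h import *
import pickle
c=cam('wrist');save(c,'q1');pickle.dump(c,open('q1.pkl','wb'))
o=arm.observe();print(o['tool_pos'],np.degrees(np.arctan2(*o['tcp_rot'][[1,0],0])),o['joint_pos'].round(2),o['finger_gap'])
E
```

```text
[470.24753195  50.69661612 186.68736792] -3.747287647403325 [-0.01 -0.07  1.62 -0.    1.6   1.62] 0.9131672016949479
```

View pics/q1.png

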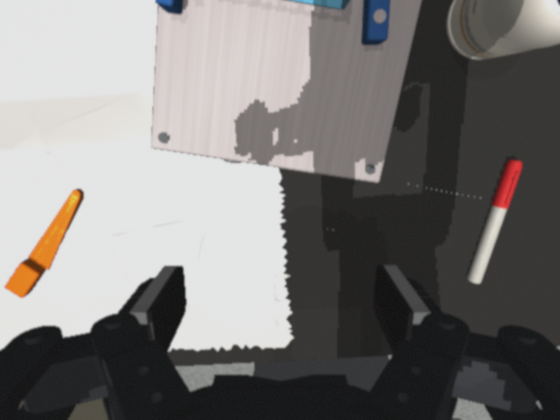

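The wedge lies on the paper with its thin end at (77,195) and its head at (25,278). The marker is on the bench at (495,220), clear of the shaker. Next is the wedge pose, and a scene-camera check of the rack.

```bash
cat > wd.py <<'E'
from h import *
def wedge(c):
    W=world(c);H,S,V=cv2.split(cv2.cvtColor(c['image'],cv2.COLOR_RGB2HSV));z=W[...,2]
    m=(H>5)&(H<19)&(S>150)&(W[...,0]<560)&(W[...,0]>300)&(W[...,1]>150)
    for k,lo,hi,zp in(('taper',19,25,22),('head',29,36,32)):
        q=m&(z>lo)&(z<hi);uv=np.argwhere(q)[:,::-1]
        if len(uv)<10: continue
        P=ray(c,uv,zp)[:,:2].astype(np.float32);r=cv2.minAreaRect(P)
        print(k,len(uv),np.round(r[0],1),np.round(r[1],1),round(r[2],1),cv2.boxPoints(r).round(1).tolist())
        if k=='taper':
            h=cv2.convexHull(P)[:,0];e=np.roll(h,-1,0)-h;L=np.hypot(*e.T);
            for i in np.argsort(-L)[:5]: print('  edge',h[i].round(1),np.roll(h,-1,0)[i].round(1),L[i].round(1),np.degrees(np.arctan2(e[i,1],e[i,0])).round(1))
if __name__=='__main__':
    import pickle
    wedge(pickle.load(open('q1.pkl','rb')));s=cam('scene');pickle.dump(s,open('s2.pkl','wb'));save(s,'s2');wedge(s)
    W=world(s);H,S,V=cv2.split(cv2.cvtColor(s['image'],cv2.COLOR_RGB2HSV));z=W[...,2]
    q=(H>88)&(H<108)&(S>80)&(z>92)&(z<103)&(W[...,0]>560)&(W[...,0]<720)&(W[...,1]>-60)&(W[...,1]<140)
    P=ray(s,np.argwhere(q)[:,::-1],98)[:,:2].astype(np.float32);r=cv2.minAreaRect(P);print('rack',q.sum(),r,np.median(z[q]))
    b=np.array(r[0])-[593.5,40.3];print('rack in shaker',b@[.977,-.213],b@[.213,.977])
E
python3 wd.py
```

```text
taper 1274 [445.6 258.8] [18.9 91.5] 53.0 [[403.3999938964844, 278.79998779296875], [476.3999938964844, 223.6999969482422], [487.79998779296875, 238.8000030517578], [414.79998779296875, 293.8999938964844]]
  edge [477.8 237.1] [436.5 275.6] 56.4 137.0
  edge [412.1 272.2] [451.1 245.1] 47.5 -34.9
  edge [416.4 292.1] [405.5 281.6] 15.2 -136.1
  edge [457.5 240.8] [470.1 232.5] 15.1 -33.4
  edge [433.7 278.2] [423.3 287.5] 14.0 138.2
head 652 [402.5 293.6] [19.1 34.4] 47.1 [[383.3999938964844, 298.3999938964844], [408.6000061035156, 274.8999938964844], [421.6000061035156, 288.8999938964844], [396.3999938964844, 312.29998779296875]]
taper 117 [446.3 255.4] [15.7 83.5] 50.2 [[409.20001220703125, 276.1000061035156], [473.29998779296875, 222.60000610351562], [483.3999938964844, 234.60000610351562], [419.29998779296875, 288.20001220703125]]
  edge [434.6 257.4] [465.  237.1] 36.5 -33.7
  edge [416.2 270.2] [434.6 257.4] 22.4 -34.9
  edge [438.7 271.9] [425.7 282.8] 16.9 140.2
  edge [465.  237.1] [476.9 229.7] 14.1 -31.8
  edge [419.3 288.2] [411.1 278.4] 12.7 -129.8
head 67 [404.3 295.3] [19.4 29.9] 45.6 [[386.79998779296875, 298.79998779296875], [408.20001220703125, 277.8999938964844], [421.70001220703125, 291.79998779296875], [400.3999938964844, 312.70001220703125]]
rack 374 ((644.3443603515625, 42.673095703125), (102.71357727050781, 62.32862091064453), 77.1091537475586) 96.24311242380948
rack in shaker 49.16947067871094 13.14836325683594
```

Emit:
{"api": "arm_command", "payload": {"delta_pos": [[-0.014,-0.04,0],[-0.03,-0.086,0],[-0.046,-0.132,0],[-0.062,-0.178,0],[-0.078,-0.222,0]], "spin": [-0.06,-0.14,-0.22,-0.3,-0.38], "hand": 48}}

```text
time: 16.2
tool_pos: [404.5, 278.3, 187.5]
tcp_rot: [[0.853, 0.522, -0.001], [0.522, -0.853, -0.001], [-0.001, -0.0, -1.0]]
force: [1.1, -0.0, -0.1]
finger_gap: 0.563
grip_force: 0.0
```

Emit:
{"api": "arm_command", "payload": {"delta_pos": [[0,0,0],[0,0,0],[0,0,0],[0,0,0],[0,0,0]], "spin": [-0.09,-0.18,-0.27,-0.36,-0.45]}}

```text
time: 16.7
tool_pos: [405.2, 276.6, 187.3]
tcp_rot: [[0.308, 0.951, -0.002], [0.951, -0.308, -0.001], [-0.001, -0.001, -1.0]]
force: [-0.3, -0.3, 0.3]
finger_gap: 0.561
grip_force: 0.0
```

Emit:
{"api": "arm_command", "payload": {"delta_pos": [[0,0,0],[0,0,0],[0,0,0],[0,0,0],[0,0,0]], "spin": [-0.09,-0.18,-0.27,-0.36,-0.45]}}

```text
time: 17.2
tool_pos: [405.2, 276.5, 187.3]
tcp_rot: [[-0.383, 0.924, -0.002], [0.924, 0.383, -0.001], [-0.0, -0.002, -1.0]]
force: [-0.1, -0.1, -0.4]
finger_gap: 0.563
grip_force: 0.0
```

Emit:
{"api": "arm_command", "payload": {"delta_pos": [[0,0,0],[0,0,0],[0,0,0],[0,0,0],[0,0,0]], "spin": [-0.08,-0.16,-0.24,-0.283,-0.283]}}

```text
time: 17.7
tool_pos: [405.3, 276.5, 187.5]
tcp_rot: [[-0.738, 0.674, -0.002], [0.674, 0.738, -0.001], [0.001, -0.002, -1.0]]
force: [-0.7, 0.7, -0.5]
finger_gap: 0.564
grip_force: 0.0
```

```bash
python3 d.py 402.5 293.6 80 137; python3 -c "
from h import *
from wd import wedge
wedge(cam('wrist'))"
```

```text
[405.3 276.5 187.5] yaw 137.6 delta [0.0135 0.0109 0.1075] spin 0.0066
taper 1151 [444.2 255.9] [18.8 83.2] 47.6 [[407.20001220703125, 277.0], [468.6000061035156, 220.89999389648438], [481.29998779296875, 234.8000030517578], [419.8999938964844, 290.8999938964844]]
  edge [476.9 237.8] [451.1 261.9] 35.4 136.9
  edge [451.1 261.9] [425.3 285.9] 35.2 137.0
  edge [447.4 249.1] [470.9 234.2] 27.8 -32.3
  edge [411.3 273.3] [431.8 259.5] 24.7 -33.9
  edge [431.8 259.5] [447.4 249.1] 18.8 -33.7
head 819 [400.1 296.8] [18.  32.6] 47.6 [[382.0, 301.20001220703125], [406.0, 279.20001220703125], [418.20001220703125, 292.5], [394.1000061035156, 314.5]]
```

Emit:
{"api": "arm_command", "payload": {"delta_pos": [[0.015,0.0115,0.02],[0.015,0.0115,0.06],[0.015,0.0115,0.105],[0.015,0.0115,0.145],[0.015,0.0115,0.165]], "spin": [0.006,0.006,0.006,0.006,0.006]}}

```text
time: 18.25
tool_pos: [399.5, 293.7, 18.9]
tcp_rot: [[-0.73, 0.683, -0.007], [0.683, 0.73, -0.004], [0.002, -0.007, -1.0]]
force: [0.7, -1.2, -0.7]
finger_gap: 0.562
grip_force: 0.0
```

Emit:
{"api": "arm_command", "payload": {"delta_pos": [[0,0,0.006],[0,0,0.012],[0,0,0.0175],[0,0,0.0175],[0,0,0.0175]], "spin": [0,0,0,0,0]}}

```text
time: 18.75
tool_pos: [403.2, 295.7, 7.2]
tcp_rot: [[-0.73, 0.683, 0.002], [0.683, 0.73, 0.001], [-0.001, 0.002, -1.0]]
force: [0.0, -0.2, 0.4]
finger_gap: 0.565
grip_force: 0.0
```

Emit:
{"api": "arm_command", "payload": {"delta_pos": [[0,0,0],[0,0,0],[0,0,0],[0,0,0],[0,0,0]], "spin": [0,0,0,0,0], "hand": 0, "newtons": 50}}

```text
time: 19.25
tool_pos: [403.1, 295.6, 7.0]
tcp_rot: [[-0.73, 0.683, 0.002], [0.683, 0.73, 0.001], [-0.001, 0.002, -1.0]]
force: [0.4, 0.7, 5.6]
finger_gap: 0.224
grip_force: 49.8
```

```bash
python3 d.py 402 295 4 137; python3 -c "
from h import *
from wd import wedge
c=cam('wrist');wedge(c);o=arm.observe();print(o['finger_gap'],o['grip_force'],o['force'])"
```

```text
[403.1 295.6   7. ] yaw 136.91 delta [ 0.0003 -0.0012  0.003 ] spin -0.001
taper 1806 [411.1 287.6] [19.6 60.8] 47.8 [[382.0, 300.79998779296875], [427.0, 259.8999938964844], [440.20001220703125, 274.5], [395.1000061035156, 315.29998779296875]]
  edge [425.  288.3] [395.1 314.3] 39.6 138.9
  edge [384.3 302.2] [410.1 275.4] 37.2 -46.1
  edge [411.9 273.7] [427.9 263.5] 19.0 -32.5
  edge [434.9 279.3] [425.  288.3] 13.5 137.8
  edge [395.1 314.3] [385.8 305. ] 13.1 -135.0
head 4289 [400.6 298.8] [20.  34.5] 46.8 [[381.20001220703125, 303.29998779296875], [406.29998779296875, 279.70001220703125], [420.0, 294.29998779296875], [394.8999938964844, 317.8999938964844]]
0.2223436812431203 49.81491565704346 [ 3.30917423e-01 -3.64974262e-03  4.62962343e+00]
```

Emit:
{"api": "arm_command", "payload": {"delta_pos": [[0,0,-0.015],[0,0,-0.05],[-0.02,-0.01,-0.09],[-0.06,-0.033,-0.105],[-0.1,-0.055,-0.105]], "spin": [0,0,0,0,0]}}

```text
time: 19.8
tool_pos: [439.7, 186.6, 114.2]
tcp_rot: [[-0.732, 0.681, 0.006], [0.681, 0.732, 0.002], [-0.003, 0.005, -1.0]]
force: [1.2, -0.7, -1.1]
finger_gap: 0.227
grip_force: 49.1
```

Emit:
{"api": "arm_command", "payload": {"delta_pos": [[-0.04,-0.022,0],[-0.08,-0.044,0],[-0.12,-0.066,0],[-0.15,-0.083,0],[-0.162,-0.09,0]], "spin": [-0.06,-0.13,-0.2,-0.27,-0.343]}}

```text
time: 20.3
tool_pos: [494.7, 7.3, 110.1]
tcp_rot: [[-0.978, 0.211, -0.002], [0.211, 0.978, -0.001], [0.001, -0.001, -1.0]]
force: [1.5, -0.0, -0.7]
finger_gap: 0.219
grip_force: 49.2
```

Emit:
{"api": "arm_command", "payload": {"delta_pos": [[0,0,0],[0,0,0]], "spin": [0,0]}}

```text
time: 20.5
tool_pos: [494.0, 10.7, 110.3]
tcp_rot: [[-0.977, 0.215, -0.002], [0.215, 0.977, 0.001], [0.002, 0.0, -1.0]]
force: [-0.5, 0.5, -0.3]
finger_gap: 0.223
grip_force: 49.1
```

```bash
python3 d.py 495.9 10.3 90 167.75; cat > ws.py <<'E'
from h import *
import sys
zb=float(sys.argv[1])  # height of wedge underside
O=np.array([593.5,40.3])
def sh(P): return (P-O)@np.array([[.977,.2125],[-.2125,.977]])
for n in ('scene','side'):
    c=cam(n);save(c,sys.argv[2]+n);H,S,V=cv2.split(cv2.cvtColor(c['image'],cv2.COLOR_RGB2HSV));W=world(c)
    m=(H>5)&(H<19)&(S>150)&(W[...,0]>380)&(W[...,0]<720)&(np.abs(W[...,1])<200)&(W[...,2]>zb+5)
    k,L,st,_=cv2.connectedComponentsWithStats(m.astype(np.uint8))
    if k<2: continue
    for i in range(1,k):
        if st[i,4]<8: continue
        q=L==i;P=sh(ray(c,np.argwhere(q)[:,::-1],zb+22)[:,:2]).astype(np.float32);r=cv2.minAreaRect(P)
        print(n,st[i,4],'s-frame x',P[:,0].min().round(1),P[:,0].max().round(1),'tip y',P[P[:,0]>P[:,0].max()-6][:,1].round(1).tolist()[:6],r[1],round(r[2],1),'z',np.median(W[q][:,2]).round(1))
E
python3 ws.py 104 a
```

```text
[494.   10.7 110.3] yaw 167.61 delta [-0.002  -0.      0.0203] spin -0.0015
scene 234 s-frame x -84.7 11.7 tip y [-44.70000076293945, -44.29999923706055, -41.20000076293945, -40.900001525878906, -37.79999923706055, -37.400001525878906] (100.09033203125, 33.48954772949219) 12.0 z 123.5
side 18 s-frame x -105.5 -98.9 tip y [-32.79999923706055, -37.599998474121094, -38.0, -42.70000076293945, -43.099998474121094, -47.900001525878906] (50.80475997924805, 3.122671604156494) 85.0 z 130.0
side 173 s-frame x -78.7 8.3 tip y [-51.70000076293945, -52.099998474121094, -57.29999923706055, -57.70000076293945, -62.400001525878906, -62.79999923706055] (37.4617919921875, 86.59654235839844) 89.1 z 121.2
```

Emit:
{"api": "arm_command", "payload": {"delta_pos": [[0,0,0.01],[0,0,0.025],[0,0,0.038],[0,0,0.044],[0,0,0.045]], "spin": [0,0,0,0,0]}}

```text
time: 21.1
tool_pos: [493.6, 10.9, 64.6]
tcp_rot: [[-0.977, 0.211, -0.003], [0.211, 0.977, 0.0], [0.003, -0.0, -1.0]]
force: [-1.0, 0.4, -0.8]
finger_gap: 0.225
grip_force: 49.1
```

Emit:
{"api": "arm_command", "payload": {"delta_pos": [[0,0,0.0],[0,0,0.001],[0,0,0.002]], "spin": [0,0,0]}}

```text
time: 21.4
tool_pos: [495.3, 10.3, 64.8]
tcp_rot: [[-0.977, 0.212, 0.002], [0.212, 0.977, -0.0], [-0.002, 0.0, -1.0]]
force: [-0.2, -0.6, -0.3]
finger_gap: 0.223
grip_force: 49.1
```

```bash
python3 ws.py 56 b; python3 d.py 495.9 10.3 62 167.75;python3 -c "
from h import *
print(arm.observe()['force'])"
```

```text
scene 230 s-frame x -83.4 12.6 tip y [-47.099998474121094, -46.79999923706055, -43.599998474121094, -43.29999923706055, -42.900001525878906, -39.70000076293945] (99.1502914428711, 35.00806427001953) 12.3 z 77.9
scene 69 s-frame x 27.9 62.5 tip y [146.3000030517578, 149.1999969482422, 149.5, 151.8000030517578, 152.10000610351562, 152.39999389648438] (27.953636169433594, 34.625003814697266) 89.4 z 66.1
side 10 s-frame x 26.5 42.1 tip y [118.5, 112.9000015258789] (17.72968292236328, 12.085912704467773) 52.0 z 67.5
side 169 s-frame x -76.7 10.3 tip y [-47.099998474121094, -47.5, -52.099998474121094, -52.599998474121094, -57.20000076293945] (39.343894958496094, 85.86331176757812) 88.1 z 75.8
side 16 s-frame x -104.1 -97.9 tip y [-37.70000076293945, -38.099998474121094, -42.70000076293945, -43.20000076293945, -47.79999923706055, -48.20000076293945] (40.263065338134766, 3.1863479614257812) 84.9 z 80.1
[494.9  10.3  64.4] yaw 167.77 delta [-0.001   0.0002  0.0024] spin 0.0003
[-0.58706111  0.00811205 -0.76486324]
```

Let me zoom in on the channel in the scene picture before inserting.

```bash
python3 - <<'E'
import cv2
a=cv2.imread('pics/bscene.png')[170:260,235:345]
b=cv2.imread('pics/bside.png')[185:260,225:320]
a=cv2.resize(a,(440,360),interpolation=cv2.INTER_CUBIC);b=cv2.resize(b,(360,284),interpolation=cv2.INTER_CUBIC)
import numpy as np
o=np.zeros((360,800,3),np.uint8);o[:,:440]=a;o[:284,440:]=b;cv2.imwrite('pics/zoom.png',o)
E
```

```text
(no output)
```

View pics/zoom.png

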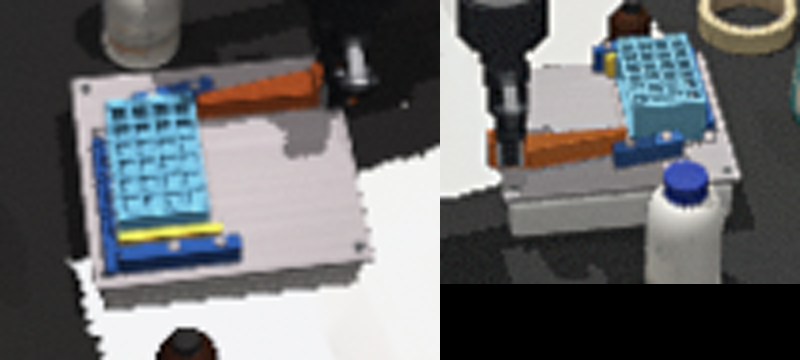

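The zoomed views show the wedge tip at the channel mouth, between the rack's front corner and the fence (scene crop at (200,100), side crop at (620,135)). The rack sits against the pad and the rear rail. Lowering to the platform now.

Emit:
{"api": "arm_command", "payload": {"delta_pos": [[0,0,0.001],[0,0,0.002],[0,0,0.0025]], "spin": [0,0,0]}}

```text
time: 21.8
tool_pos: [494.8, 10.4, 62.0]
tcp_rot: [[-0.977, 0.212, 0.0], [0.212, 0.977, -0.0], [-0.0, -0.0, -1.0]]
force: [-1.8, 0.3, 3.2]
finger_gap: 0.227
grip_force: 49.6
```

Emit:
{"api": "arm_command", "payload": {"delta_pos": [[0,0,0],[0,0,0]], "spin": [0,0]}}

```text
time: 22.0
tool_pos: [494.8, 10.3, 62.0]
tcp_rot: [[-0.977, 0.212, 0.0], [0.212, 0.977, -0.0], [-0.0, -0.0, -1.0]]
force: [-1.2, 0.2, 2.6]
finger_gap: 0.224
grip_force: 49.5
```

Emit:
{"api": "arm_command", "payload": {"delta_pos": [[-0.003,0,-0.0005],[-0.006,0,-0.0005],[-0.009,0,-0.0005],[-0.012,0,-0.0005],[-0.012,0,-0.0005]], "spin": [0,0,0,0,0]}}

```text
time: 22.5
tool_pos: [507.1, 7.7, 62.0]
tcp_rot: [[-0.977, 0.212, 0.001], [0.212, 0.977, -0.0], [-0.001, -0.0, -1.0]]
force: [-0.5, 0.2, -0.5]
finger_gap: 0.223
grip_force: 49.3
```

Emit:
{"api": "arm_command", "payload": {"delta_pos": [[-0.003,0.0004,0],[-0.006,0.0008,0],[-0.009,0.0012,0],[-0.012,0.0016,0],[-0.012,0.0016,0]], "spin": [0,0,0,0,0]}}

```text
time: 23.0
tool_pos: [518.9, 6.6, 62.0]
tcp_rot: [[-0.977, 0.212, 0.0], [0.212, 0.977, -0.001], [-0.0, -0.0, -1.0]]
force: [0.4, -1.0, 0.5]
finger_gap: 0.229
grip_force: 49.3
```

Emit:
{"api": "arm_command", "payload": {"delta_pos": [[-0.003,0.0005,0],[-0.005,0.0008,0],[-0.007,0.0011,0],[-0.007,0.0011,0]], "spin": [0,0,0,0]}}

```text
time: 23.4
tool_pos: [525.8, 6.3, 62.1]
tcp_rot: [[-0.977, 0.212, 0.0], [0.212, 0.977, -0.0], [-0.0, -0.0, -1.0]]
force: [-0.5, -1.0, -0.2]
finger_gap: 0.227
grip_force: 49.3
```

Emit:
{"api": "arm_command", "payload": {"delta_pos": [[-0.003,0.0003,0],[-0.006,0.0006,0],[-0.009,0.001,0],[-0.009,0.001,0]], "spin": [0,0,0,0]}}

```text
time: 23.8
tool_pos: [535.1, 5.3, 62.0]
tcp_rot: [[-0.977, 0.212, 0.001], [0.212, 0.977, -0.0], [-0.001, -0.0, -1.0]]
force: [-1.1, -2.2, -0.1]
finger_gap: 0.227
grip_force: 49.3
```

Emit:
{"api": "arm_command", "payload": {"delta_pos": [[-0.002,0.0003,0],[-0.004,0.0006,0],[-0.004,0.0006,0]], "spin": [0,0,0]}}

```text
time: 24.1
tool_pos: [538.8, 5.1, 62.1]
tcp_rot: [[-0.977, 0.212, 0.0], [0.212, 0.977, -0.0], [-0.0, -0.0, -1.0]]
force: [-1.5, -2.5, 0.6]
finger_gap: 0.221
grip_force: 49.4
```

Emit:
{"api": "arm_command", "payload": {"delta_pos": [[0,0,0.001],[0,0,0.001],[0,0,0.001],[0,0,0.001]], "spin": [0,0,0,0], "hand": 46}}

```text
time: 24.5
tool_pos: [538.9, 5.6, 61.3]
tcp_rot: [[-0.977, 0.211, 0.001], [0.211, 0.977, 0.0], [-0.001, 0.0, -1.0]]
force: [0.3, -0.1, 0.2]
finger_gap: 0.538
grip_force: 0.0
```

Emit:
{"api": "arm_command", "payload": {"delta_pos": [[0,0,-0.02],[0,0,-0.05],[0.01,0,-0.055],[0.03,0,-0.055],[0.044,0,-0.055]], "spin": [0,0,0,0,0]}}

```text
time: 25.0
tool_pos: [494.4, 15.0, 115.9]
tcp_rot: [[-0.977, 0.211, -0.0], [0.211, 0.977, 0.0], [0.0, 0.0, -1.0]]
force: [0.2, 0.4, -0.1]
finger_gap: 0.537
grip_force: 0.0
```

Emit:
{"api": "arm_command", "payload": {"delta_pos": [[0,0,0],[0,0,0],[0,0,0.02],[0,0,0.04],[0,0,0.055]], "spin": [0,0,0,0,0], "hand": 0}}

```text
time: 25.5
tool_pos: [495.8, 14.5, 59.7]
tcp_rot: [[-0.977, 0.212, -0.001], [0.212, 0.977, -0.0], [0.001, -0.0, -1.0]]
force: [-0.4, 0.5, -0.9]
finger_gap: 0.001
grip_force: 0.0
```

```bash
python3 ws.py 55 c; python3 d.py 538.8 5.1 62 167.75;python3 -c "
from h import *
from m3 import feats
o=arm.observe();print(o['force'],o['finger_gap'])
c=cam('wrist');W=world(c);H,S,V=cv2.split(cv2.cvtColor(c['image'],cv2.COLOR_RGB2HSV));q=(H>5)&(H<19)&(S>150)&(W[...,2]>83)&(W[...,2]<92);d=(W-o['tool_pos'])@o['tcp_rot'];print(q.sum(), d[q][:,:2].min(0),d[q][:,:2].max(0)) if q.any() else 0"
```

```text
scene 229 s-frame x -63.4 15.4 tip y [-51.400001525878906, -48.20000076293945, -47.79999923706055, -44.599998474121094, -44.29999923706055, -43.900001525878906] (79.2341537475586, 35.53867721557617) 4.3 z 76.6
scene 71 s-frame x 27.8 62.8 tip y [145.8000030517578, 148.6999969482422, 151.60000610351562, 154.1999969482422, 154.5, 154.8000030517578] (28.56177520751953, 34.96894073486328) 89.4 z 66.2
side 19 s-frame x 23.3 47.4 tip y [120.0, 119.5, 113.9000015258789, 113.4000015258789, 107.4000015258789, 107.0] (24.072946548461914, 25.113798141479492) 33.0 z 64.2
side 202 s-frame x -63.2 55.9 tip y [-41.599998474121094, -46.70000076293945, -47.099998474121094] (50.432716369628906, 116.51355743408203) 85.1 z 76.1
[494.1  14.6  58.3] yaw 167.77 delta [-0.0457  0.0002 -0.004 ] spin 0.0002
[-0.30495989 -0.0892668   0.31700388] 0.004457000262057858
184 [-30.92127767  -1.51005241] [-25.67735002   3.55363247]
```

Emit:
{"api": "arm_command", "payload": {"delta_pos": [[-0.004,0,-0.002],[-0.008,0,-0.002],[-0.011,0,-0.002],[-0.011,0,-0.002]], "spin": [0,0,0,0], "newtons": 80}}

```text
time: 26.05
tool_pos: [507.4, 12.1, 63.9]
tcp_rot: [[-0.977, 0.212, 0.002], [0.212, 0.977, -0.0], [-0.002, 0.0, -1.0]]
force: [0.1, -0.6, 1.2]
finger_gap: -0.002
grip_force: 0.0
```

Emit:
{"api": "arm_command", "payload": {"delta_pos": [[-0.002,0,0],[-0.004,0,0],[-0.006,0,0],[-0.008,0,0],[-0.008,0,0]], "spin": [0,0,0,0,0]}}

```text
time: 26.55
tool_pos: [512.2, 11.3, 63.1]
tcp_rot: [[-0.977, 0.211, -0.005], [0.211, 0.977, 0.001], [0.005, 0.0, -1.0]]
force: [-6.3, 1.7, 4.1]
finger_gap: 0.005
grip_force: 3.4
```

Emit:
{"api": "arm_command", "payload": {"delta_pos": [[-0.001,0,0],[-0.002,0,0],[-0.003,0,0],[-0.004,0,0],[-0.004,0,0]], "spin": [0,0,0,0,0]}}

```text
time: 27.05
tool_pos: [515.1, 11.0, 63.1]
tcp_rot: [[-0.977, 0.211, -0.007], [0.211, 0.977, 0.002], [0.008, 0.001, -1.0]]
force: [-8.7, 3.0, 8.0]
finger_gap: -0.0
grip_force: 4.9
```

Emit:
{"api": "arm_command", "payload": {"delta_pos": [[-0.001,0,-0.001],[-0.002,0,-0.001],[-0.003,0,-0.001],[-0.004,0,-0.001],[-0.004,0,-0.001]], "spin": [0,0,0,0,0]}}

```text
time: 27.55
tool_pos: [518.2, 10.8, 63.1]
tcp_rot: [[-0.977, 0.211, -0.009], [0.211, 0.978, 0.004], [0.01, 0.002, -1.0]]
force: [-10.2, 4.6, 5.1]
finger_gap: -0.001
grip_force: 5.1
```

Emit:
{"api": "arm_command", "payload": {"delta_pos": [[-0.001,0,0],[-0.002,0,0],[-0.003,0,0],[-0.004,0,0],[-0.004,0,0]], "spin": [0,0,0,0,0]}}

```text
time: 28.05
tool_pos: [521.2, 10.7, 63.1]
tcp_rot: [[-0.977, 0.211, -0.012], [0.211, 0.978, 0.005], [0.012, 0.002, -1.0]]
force: [-11.6, 6.5, 6.7]
finger_gap: 0.005
grip_force: 6.6
```

```bash
python3 ws.py 55 d; python3 d.py 538.8 5.1 62 167.75; python3 - <<'E'
from h import *
print(arm.observe()['force'])
c=cam('scene');O=np.array([593.5,40.3]);W=world(c);H,S,V=cv2.split(cv2.cvtColor(c['image'],cv2.COLOR_RGB2HSV));z=W[...,2]
q=(H>88)&(H<108)&(S>80)&(z>90)&(z<105)&(W[...,0]>560)&(W[...,0]<720)&(abs(W[...,1])<140)
r=cv2.minAreaRect(ray(c,np.argwhere(q)[:,::-1],98)[:,:2].astype(np.float32));b=np.array(r[0])-O;print('rack',r[1:],b@[.977,-.2125],b@[.2125,.977],np.median(z[q]))
E
```

```text
scene 204 s-frame x -53.4 15.9 tip y [-51.400001525878906, -44.599998474121094, -44.29999923706055, -41.099998474121094, -40.79999923706055, -40.400001525878906] (69.53605651855469, 35.46795654296875) 4.3 z 76.9
scene 70 s-frame x 27.8 63.1 tip y [145.8000030517578, 151.60000610351562, 154.5, 157.10000610351562, 157.39999389648438, 157.6999969482422] (29.954137802124023, 35.27568054199219) 89.4 z 65.5
side 14 s-frame x 24.1 42.3 tip y [120.4000015258789, 120.0, 114.4000015258789, 108.30000305175781] (24.005159378051758, 15.930060386657715) 70.6 z 64.9
side 191 s-frame x -51.3 66.4 tip y [-42.900001525878906, -43.29999923706055, -48.0, -48.400001525878906, -53.099998474121094, -53.5] (50.61708068847656, 112.7661361694336) 83.3 z 76.9
[521.2  10.7  63.2] yaw 167.84 delta [-0.0184 -0.0018  0.0009] spin 0.001
[-11.30570578   5.92571051   6.08370289]
rack ((104.84318542480469, 62.224552154541016), 77.16490173339844) 51.163144136428826 18.02973874130249 96.03322796186245
```

Emit:
{"api": "arm_command", "payload": {"delta_pos": [[-0.001,-0.001,-0.001],[-0.002,-0.002,-0.001],[-0.003,-0.002,-0.001],[-0.004,-0.002,-0.001],[-0.004,-0.002,-0.001]], "spin": [0,0,0,0,0]}}

```text
time: 28.7
tool_pos: [521.8, 10.4, 63.2]
tcp_rot: [[-0.978, 0.21, -0.019], [0.21, 0.978, 0.01], [0.02, 0.006, -1.0]]
force: [-17.7, 12.2, 8.5]
finger_gap: 0.002
grip_force: 10.2
```

Emit:
{"api": "arm_command", "payload": {"delta_pos": [[0.004,0.001,0],[0.012,0.002,0],[0.025,0.002,0],[0.04,0.002,-0.01],[0.04,0.002,-0.05]], "spin": [0,0,0,0,0]}}

```text
time: 29.2
tool_pos: [484.6, 16.1, 110.0]
tcp_rot: [[-0.977, 0.212, -0.013], [0.212, 0.977, 0.001], [0.013, -0.002, -1.0]]
force: [1.2, -0.7, -1.8]
finger_gap: -0.002
grip_force: 0.0
```

Emit:
{"api": "arm_command", "payload": {"delta_pos": [[0.02,0,-0.04],[0.05,0,-0.08],[0.08,0,-0.12],[0.11,0,-0.15],[0.11,0,-0.15]], "spin": [0,0,0,0,0]}}

```text
time: 29.7
tool_pos: [382.9, 39.2, 271.6]
tcp_rot: [[-0.977, 0.211, 0.013], [0.211, 0.977, -0.001], [-0.013, 0.002, -1.0]]
force: [-0.0, 0.1, 0.4]
finger_gap: -0.002
grip_force: 0.0
```

```bash
python3 ws.py 55 e; python3 - <<'E'
from h import *
o=arm.observe();print(o['force'].round(1),o['tool_pos'])
c=cam('scene');O=np.array([593.5,40.3]);W=world(c);H,S,V=cv2.split(cv2.cvtColor(c['image'],cv2.COLOR_RGB2HSV));z=W[...,2]
q=(H>88)&(H<108)&(S>80)&(z>90)&(z<105)&(W[...,0]>560)&(W[...,0]<720)&(abs(W[...,1])<140)
r=cv2.minAreaRect(ray(c,np.argwhere(q)[:,::-1],98)[:,:2].astype(np.float32));b=np.array(r[0])-O;print('rack',r[1:],b@[.977,-.2125],b@[.2125,.977],np.median(z[q]))
y=(H>20)&(H<32)&(S>150)&(W[...,0]>560)&(W[...,0]<720)&(abs(W[...,1])<140)&(z>60)
b=ray(c,np.argwhere(y)[:,::-1],78.5)[:,:2]-O;print('pad n',y.sum(),np.percentile(b@[.2125,.977],[5,50,95]) if y.any() else '')
import cv2
a=cv2.resize(cv2.imread('pics/escene.png')[170:260,235:345],(440,360),interpolation=cv2.INTER_CUBIC);b=cv2.resize(cv2.imread('pics/eside.png')[185:260,225:320],(360,284),interpolation=cv2.INTER_CUBIC)
im=np.zeros((360,800,3),np.uint8);im[:,:440]=a;im[:284,440:]=b;cv2.imwrite('pics/zoom2.png',im)
E
```

```text
scene 200 s-frame x -52.2 15.9 tip y [-51.400001525878906, -48.20000076293945, -47.79999923706055, -44.599998474121094, -44.29999923706055, -41.099998474121094] (68.840087890625, 34.589149475097656) 2.9 z 77.3
scene 74 s-frame x 27.8 62.4 tip y [145.8000030517578, 148.6999969482422, 151.3000030517578, 151.60000610351562, 151.89999389648438, 154.1999969482422] (28.56177520751953, 34.66127014160156) 89.4 z 66.1
side 18 s-frame x 26.7 45.8 tip y [120.0, 119.5, 113.9000015258789, 107.9000015258789, 101.4000015258789] (24.453432083129883, 17.488012313842773) 81.2 z 64.6
side 188 s-frame x -50.7 66.4 tip y [-42.900001525878906, -43.29999923706055, -48.0, -48.400001525878906, -53.099998474121094, -53.5] (50.7290153503418, 112.69371795654297) 82.3 z 76.8
[ 0.8 -0.7 -1.1] [383.25992889  38.79391548 266.22562563]
rack ((103.20893096923828, 62.224552154541016), 77.16490173339844) 51.15510158920288 17.212779432678225 96.20438452485892Traceback (most recent call last):
  File "<stdin>", line 7, in <module>
  File "h.py", line 16, in ray
    n=cv2.undistortPoints(np.array(uv,float).reshape(-1,1,2),c['mtx'],c['D']).reshape(-1,2)
      ~~~~~~~~~~~~~~~~~~~^^^^^^^^^^^^^^^^^^^^^^^^^^^^^^^^^^^^^^^^^^^^^^^^^^^^
cv2.error: OpenCV(4.12.0) /io/opencv/modules/calib3d/src/undistort.dispatch.cpp:347: error: (-215:Assertion failed) CV_IS_MAT(_src) && CV_IS_MAT(_dst) && (_src->rows == 1 || _src->cols == 1) && (_dst->rows == 1 || _dst->cols == 1) && _src->cols + _src->rows - 1 == _dst->rows + _dst->cols - 1 && (CV_MAT_TYPE(_src->type) == CV_32FC2 || CV_MAT_TYPE(_src->type) == CV_64FC2) && (CV_MAT_TYPE(_dst->type) == CV_32FC2 || CV_MAT_TYPE(_dst->type) == CV_64FC2) in function 'cvUndistortPointsInternal'
```

Emit:
{"api": "arm_command", "payload": {"delta_pos": [[-0.03,0,0],[-0.07,0.005,0],[-0.11,0.01,0],[-0.15,0.02,0],[-0.19,0.03,0]], "spin": [0.08,0.17,0.26,0.35,0.44]}}

```text
time: 30.35
tool_pos: [576.7, 27.4, 261.5]
tcp_rot: [[-0.613, 0.79, -0.005], [0.79, 0.613, -0.0], [0.003, -0.004, -1.0]]
force: [0.3, 0.3, 1.1]
finger_gap: -0.003
grip_force: 0.0
```

Emit:
{"api": "arm_command", "payload": {"delta_pos": [[0,0,0],[0,0,0],[0,0,0],[0,0,0],[0,0,0]], "spin": [0.09,0.18,0.27,0.36,0.45]}}

```text
time: 30.85
tool_pos: [575.2, 27.6, 261.4]
tcp_rot: [[0.047, 0.999, -0.006], [0.999, -0.047, 0.0], [-0.0, -0.006, -1.0]]
force: [-0.6, 1.4, 1.0]
finger_gap: -0.003
grip_force: 0.0
```

```bash
python3 - <<'E'
from h import *
c=cam('wrist');save(c,'f');O=np.array([593.5,40.3]);W=world(c);H,S,V=cv2.split(cv2.cvtColor(c['image'],cv2.COLOR_RGB2HSV));z=W[...,2]
print(arm.observe()['tool_pos'].round(1))
S2=lambda P:(P[...,:2]-O)@np.array([[.977,.2125],[-.2125,.977]])
near=(W[...,0]>520)&(W[...,0]<720)&(abs(W[...,1])<140)
def go(k,m,zp):
    m=m&near
    if m.sum()<20: print(k,m.sum());return
    P=S2(ray(c,np.argwhere(m)[:,::-1],zp)).astype(np.float32);r=cv2.minAreaRect(P)
    print(k,m.sum(),'x',np.percentile(P[:,0],[1,50,99]).round(1),'y',np.percentile(P[:,1],[1,50,99]).round(1),'ang',round(r[2],1),'sz',np.round(r[1],1),'z',np.percentile(z[m],[5,50,95]).round(1))
blue=(H>105)&(H<122)&(S>150)
go('pad',(H>20)&(H<32)&(S>150)&(z>76),78.5)
go('rail',blue&(z>76)&(z<84),80);go('rear',blue&(z>64)&(z<70),67);go('fence',blue&(z>72)&(z<77),75)
go('rack',(H>86)&(H<108)&(S>80)&(z>93)&(z<104),98)
og=(H>5)&(H<19)&(S>150)
go('taper',og&(z>74)&(z<81),77);go('head',og&(z>84)&(z<92),87)
E
```

```text
[575.2  27.6 261.5]
pad 449 x [ 8.4 41.3 77.7] y [65.3 68.3 70.5] ang 0.5 sz [71.   5.6] z [77.  78.4 79.6]
rail 896 x [-2.5 37.5 79.7] y [-56.5  76.7  81.6] ang 0.2 sz [ 83.9 143.5] z [78.5 79.9 81.1]
rear 441 x [80.3 84.2 89. ] y [-24.9  32.7  80.3] ang 88.1 sz [107.1   8.2] z [65.  66.7 68.1]
fence 312 x [-0.8 26.5 55.1] y [-64.  -56.2 -48.6] ang 9.6 sz [56.8  8.3] z [73.8 75.  76.1]
rack 4149 x [17.7 49.  80.1] y [-32.6  16.7  63.4] ang 0.0 sz [63.1 98.4] z [94.7 96.9 98.2]
taper 1040 x [-45.7   2.4  55.2] y [-53.6 -42.9 -33.4] ang 89.4 sz [ 22.2 111.5] z [75.5 76.9 78.3]
head 710 x [-51.7 -35.9 -19.7] y [-53.  -43.3 -33.6] ang 89.8 sz [20.  32.9] z [85.3 86.9 88. ]
```

View pics/f.png

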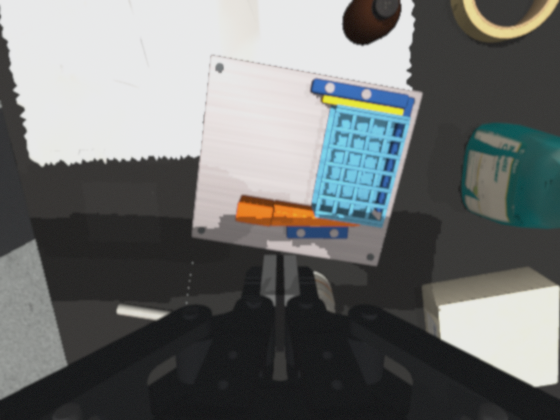

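The final view shows the rack square against the pad (362,105) and rear rail, with the wedge seated in line between rack and fence (255,212). The pad face is at y≈65.3 mm, which is fully in. The tops measure 97, 87 and 77 mm, so everything is flat, and the bottles are standing. Handing in.

```bash
python3 -c "
from cell import arm
print(arm.hand_in())"
```

```text
the job is handed in; nothing more can be done
None
```

The job is handed in at about 31 s on the robot clock: the marker lies on the bench clear of the shaker, the rack sits flat and clamped with the sprung pad fully in (face at y ≈ 65 mm), the wedge is jammed at about 20 N, everything is released, and no contact with the bottles was seen; `hand_in` returned no verdict.

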